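# Fit out the digestion heater with its blocks

### The job

Get the dry-block heater ready for a digestion run. First pull the sprung pressure bar back by its knob and park it in its side notch so that it stays back by itself, then pack all the aluminium heating blocks lying on the bench into the heater's well so that every one lies flat on the well floor, and only then let the knob out of the notch so that the bar springs forward again. Last of all, plug the grey safety cut-out block fully home into its socket on the heater, and do not knock over any of the glassware and bottles.

Things in the scene. Friction and masses are not known exactly. Their poses are not given: they have to be found in the camera images.
- heater: white dry-block heater fixed to the bench, 315 x 150 mm, flat deck 65 mm above the bench. Origin on the bench; x along its length from the front panel (x = -165 mm, near the robot) to the rear (x = +150), y to its left (+-75). The open rectangular well in the deck spans x = -83..80, y = -59..59 (118 mm wide); aluminium floor at z = 47 mm, so 18 mm deep
- well (a point): point on the heater: middle of the well's rear end wall, at floor level (heater x = 80, y = 0, z = 47 mm); axes as the heater's, the well lies on its -x side. Length free before the pressure bar: 148 mm when it is parked, 130 mm when fully forward. All five blocks together fill 5 x 4 squares of 28 mm (140 x 112 mm)
- clamp (a joint): sprung pressure bar, in m: 0 = fully forward (to the rear wall), growing as it is pulled back (heater -x) to the stop at 0.022. A spring drives it forward (5 N at 0, 13 N at 0.022). Parked it stands at about 0.018; against a full set of blocks it rests at about 0.005. Steel bar 112 mm wide, 8 mm thick, top level with the deck, at the well's front end, joined to the knob by a strip
- latch (a joint): sideways place of the knob in its L-shaped gate, in m: 0 = straight slot, 0.014 = fully left (heater +y), in the notch. Moves left only with clamp above 0.018: pull back to 0.0205, go left to 0.014, let go, and the shoulder holds it. Friction about 1 N sideways, more with the spring bearing. To release: pull back a little, go right to 0, let it go forward
- knob (a point): top centre of the bar's black upright knob, 18 mm in diameter and 33 mm high (117 mm above the bench; the gate plates below it reach up to 80 mm). It rides with both joints: at clamp 0, latch 0 it stands at heater x = -125, y = 0
- block_l: loose aluminium heating block, an L, 4 squares of a 28 mm grid, 1 mm under size all round, 18 mm thick; vial bores only marked; upright lug on top, 24 (block x) x 8 (block y) x 28 mm high, top 46 mm above the underside. May be absent. Origin: underside, below the lug's middle; z up. Outline (block x, y in mm): x -41..41, y -13..13, and x 15..41, y 13..41. 0.12 kg
- block_t: loose aluminium heating block, a T, 4 squares of a 28 mm grid, 1 mm under size all round, 18 mm thick; vial bores only marked; upright lug on top, 24 (block x) x 8 (block y) x 28 mm high, top 46 mm above the underside. May be absent. Origin: underside, below the lug's middle; z up. Outline (block x, y in mm): x -41..41, y -13..13, and x -13..13, y 13..41. 0.12 kg
- block_v: loose aluminium heating block, a small even-armed corner, 3 squares of a 28 mm grid, 1 mm under size all round, 18 mm thick; vial bores only marked; upright lug on top, 24 (block x) x 8 (block y) x 28 mm high, top 46 mm above the underside. May be absent. Origin: underside, below the lug's middle; z up. Outline (block x, y in mm): x -13..41, y -13..13, and x -13..13, y 13..41. 0.09 kg
- block_i: loose aluminium heating block, a straight bar, 4 squares of a 28 mm grid, 1 mm under size all round, 18 mm thick; vial bores only marked; upright lug on top, 24 (block x) x 8 (block y) x 28 mm high, top 46 mm above the underside. May be absent. Origin: underside, below the lug's middle; z up. Outline (block x, y in mm): x -13..13, y -55..55 (the lug stands across the bar). 0.12 kg
- block_p: loose aluminium heating block, 3 x 2 oblong less a corner, 5 squares of a 28 mm grid, 1 mm under size all round, 18 mm thick; vial bores only marked; upright lug on top, 24 (block x) x 8 (block y) x 28 mm high, top 46 mm above the underside. May be absent. Origin: underside, below the lug's middle; z up. Outline (block x, y in mm): x -41..41, y -27..-1, and x -41..13, y -1..27. 0.15 kg
- cutout: plug-in safety cut-out (fits either way round), grey block 30 x 44 x 34 mm (x, y, z) above a metal tongue of 24 x 38 mm that reaches 14 mm down; 48 mm high in all, 0.07 kg. It stands upright on its tongue on the bench. Origin: centre of the tongue's underside, z up. Fully home the grey block sits on the deck and the tongue fills the socket
- socket (a point): centre of the socket's mouth in the deck at the heater's rear (heater x = +115, y = 0, z = 65 mm), axes as the heater's: rectangular hole 26 mm along x, 40 mm along y, 15 mm deep
- flask: conical glass flask, 76 mm wide, 104 mm high, loose; origin at its underside, z up. Not to be knocked over
- beaker: frosted plastic beaker, 90 mm wide, 115 mm high, loose; origin at its underside, z up. Not to be knocked over
- reagent: amber reagent bottle, 56 mm wide, 115 mm high, loose; origin at its underside, z up. Not to be knocked over
- vial_jar: small glass jar, 44 mm wide, 60 mm high, loose; origin at its underside, z up. Not to be knocked over
Mind the look-alikes: they are no part of the job. Leave any orange, pink or turquoise look-alike of the block_i alone.

How it is judged:
On the way, in this order (a step that is already met when the one before it is completed fails the run):
1. the pressure bar is parked back in its notch and stays there by itself, the gripper away from the knob (value of joint clamp above 0.015 m and value of joint latch above 0.008 m and distance between the grasp point and knob above 0.045 m), for 0.3 s.
2. every block present lies flat on the well floor, at rest (z of block_l in the frame of well between -0.004 and 0.004 m and angle between each of block_l, block_t, block_v, block_i, block_p's own z axis and vertical below 0.06 rad and x of block_l in the frame of well between -0.16 and -0.005 m and y of block_l in the frame of well between -0.057 and 0.057 m and z of block_t in the frame of well between -0.004 and 0.004 m and x of block_t in the frame of well between -0.16 and -0.005 m and y of block_t in the frame of well between -0.057 and 0.057 m and z of block_v in the frame of well between -0.004 and 0.004 m and x of block_v in the frame of well between -0.16 and -0.005 m and y of block_v in the frame of well between -0.057 and 0.057 m and z of block_i in the frame of well between -0.004 and 0.004 m and x of block_i in the frame of well between -0.16 and -0.005 m and y of block_i in the frame of well between -0.057 and 0.057 m and z of block_p in the frame of well between -0.004 and 0.004 m and x of block_p in the frame of well between -0.16 and -0.005 m and y of block_p in the frame of well between -0.057 and 0.057 m and linear speed of each of block_l, block_t, block_v, block_i, block_p below 0.02 m/s), for 0.2 s.
3. the bar has sprung forward again, out of its notch, with the blocks still flat in the well (value of joint clamp below 0.01 m and value of joint latch below 0.005 m and z of block_l in the frame of well between -0.004 and 0.004 m and angle between each of block_l, block_t, block_v, block_i, block_p's own z axis and vertical below 0.06 rad and x of block_l in the frame of well between -0.16 and -0.005 m and y of block_l in the frame of well between -0.057 and 0.057 m and z of block_t in the frame of well between -0.004 and 0.004 m and x of block_t in the frame of well between -0.16 and -0.005 m and y of block_t in the frame of well between -0.057 and 0.057 m and z of block_v in the frame of well between -0.004 and 0.004 m and x of block_v in the frame of well between -0.16 and -0.005 m and y of block_v in the frame of well between -0.057 and 0.057 m and z of block_i in the frame of well between -0.004 and 0.004 m and x of block_i in the frame of well between -0.16 and -0.005 m and y of block_i in the frame of well between -0.057 and 0.057 m and z of block_p in the frame of well between -0.004 and 0.004 m and x of block_p in the frame of well between -0.16 and -0.005 m and y of block_p in the frame of well between -0.057 and 0.057 m), for 0.2 s.
4. the cut-out is plugged fully into its socket (z of cutout in the frame of socket below -0.011 m and horizontal distance between cutout and socket below 0.004 m and angle between the z axis of cutout and the z axis of socket, either way round below 0.06 rad and linear speed of cutout below 0.02 m/s), for 0.2 s.
At the end, for the whole second after the job is handed in: Every block present lies at rest flat on the well floor (underside within 4 mm, tilt under 0.06 rad); the bar is out of its notch and forward (clamp under 10 mm, latch under 5 mm); the cut-out is at least 11 mm deep in its socket, within 4 mm of centre and 0.06 rad of square (all of step 3 and all of step 4 and linear speed of each of block_l, block_t, block_v, block_i, block_p below 0.02 m/s); the robot touches nothing.
It fails at once if a flask, beaker, bottle or jar is knocked over (tilted more than 0.7 rad) (angle between any of flask, beaker, reagent, vial_jar's own z axis and vertical above 0.7 rad).
Of block_l, block_t, block_v, block_i, block_p only 3 to 5 are there at a start; the rules pass over those that are not, and their reading is None.
At some moment in a run one of block_l, block_t, block_v, block_i, block_p may be knocked a few centimetres aside while the robot is not near it.
Once in a run the grip may slacken for a moment while it holds something.
It also fails if it takes over 210 s, if anything falls off the work surface, if the arm or the gripper's body presses on something with over 40 N, if the wrist force passes 120 N, or if a joint passes its speed limit or range.

### The arm

A 6-joint arm with a two-finger parallel gripper is mounted at the origin on the work surface. World frame = base frame: x ahead of the robot, y to its left, z up, the work surface at z = 0. Lengths are in m, angles in rad, forces in N, time in s.
With the tool pointing down it reaches from about 0.3 to 0.875 m from the base axis. Payload 6.4 kg.
Tool frame: the origin (TCP) lies on the mounting face of the last link; the fingertips stand 173 mm ahead of it and the grasp point (between the pads) lies grip_point_offset ahead of it (grip_point_offset is the distance from the TCP to the grasp point, in m); z points along the fingers, y is the line along which they close (so a half turn about z gives the same grasp; the last joint's range is limited). The gripper opens to 85 mm and grips with 20 to 120 N. Pads are 22 mm wide; open, the fingers measure 114 mm over their backs; the gripper's body (76 mm by 85 mm) begins 54 mm behind the grasp point. The pads swing forward as they close: fully open they stand 13 mm farther back than shut.
Start: joints at [0.928, 0.181, 1.607, -0, 1.354, -0.206], TCP at [0.243, 0.521, 0.405] pointing down, gripper open.
Joint ranges: [-2.99, 2.99], [-0.89, 2.07], [0.3, 2.58], [-1.14, 4.28], [0, 2.63], [-3.12, 3.12]. Speed limits (rad/s): [2.57, 2.57, 3.01, 3.14, 3.14, 3.14].

### API

Orientations are given as a unit quaternion [w, x, y, z].
In Python, from workcell import * gives the robot as it stands. The module is installed in compiled form; this text tells all that it offers.
- The arm moves only by the tool send_rows, never from a script. Its argument "targets" is a list that holds one entry, the list of rows, each a list of 7 numbers: the shift along the world's x, y, z normalised to -1 to 1, where 1 is 0.03 m, then the turn, a rotation vector about the world's x, y, z normalised to -1 to 1, where 1 is 0.1 rad, then the gripper's target within -1 to 1 (shut at 1, half-way at 0, fully open at -1). A call has 1 to 10 rows; each row shifts and turns the commanded pose from where the row before left it; what a row does not reach is not made up. A row lasts 1/12 s, in which the tool goes at most 41.7 mm and 7.16 degrees, less where a joint would pass 70% of its speed; a pose out of reach is approached as far as the arm can. A call with a number of a shift or a turn outside -1 to 1 is refused whole. A call with a gripper value outside its range is refused whole. The fingers move at their own pace and stop on an object; "squeeze" is the grip in N (left out, the last holds). Time passes only in rows, so rows that do not move let the fingers close. It gives the time, the measured TCP pose, the force, the opening and the grip force at its end, in the units of the state.
- sense(): the state, without advancing time (a new reading comes with each control period).
- snapshot(name): name is "scene" or "top" or "wrist"; returns the picture (400x640x3 uint8, blue, green, red); there is no depth.
- calibration(name): a dict with "K" (3x3 intrinsics, pixels), "eye" and "orientation" of the camera in the world. Camera axes: x right, y up, looking along -z (the intrinsics and any distortion apply to the point x, -y, -z); pixel columns grow to the right and rows downward; lengths in m; the calibration is good to about 2 mm. A picture is of the moment at which its call begins: read the wrist's pose just before it. calibration takes no time and is no camera call; for the wrist camera it gives the pose at the moment of the call.
- close_job(): hands the job in; it is judged then, once.
The state is a dict: "clock": time; "qpos": joint angles; "dq": joint speeds; "joint_efforts": joint torques, N m; "position": TCP position; "ee_rot": TCP orientation; "force": force on the tool from outside, world axes, zero at the start; "moment": the same for the moment, N m; "width": finger opening in m; "grasp_force": force on a finger pad.
Only numpy, scipy, OpenCV 4.12 (cv2) and the standard library are available. Lean on these libraries where they do the work, as an engineer would, in place of code of your own. Each camera call takes 0.05 s, during which the arm holds its last target. There are 200 camera calls.

## Working session

There is one attempt and no reset: what is moved stays moved. The work goes in short steps, Python scripts to look and compute and a tool call to move; the robot and the scene stay as the last step left them, time stands still between calls to the robot, and variables do not carry over. Pictures are saved under pics/ and viewed, at most 14 in all, crops included, and the job is handed in when it is done.

Besides the shell and the picture viewer there is one more tool, called after "Request:" as name(argument=value, ...) on one line, values as JSON. send_rows: Moves the arm, as the interface text tells. Its arguments: {"type":"object","properties":{"targets":{"type":"array","items":{"type":"array","items":{"type":"array","items":{"type":"number","minimum":-1,"maximum":1}}}},"squeeze":{"type":"number"}},"required":["targets"]}

```bash
mkdir -p pics; python3 - <<'E'
from workcell import *
import cv2
s=sense()
for k in("clock","position","ee_rot","force","width"):print(k,s[k])
import workcell;print([n for n in dir(workcell) if n[0]!='_'])
for n in("scene","top","wrist"):
    c=calibration(n);print(n,c)
    cv2.imwrite(f"pics/{n}0.png",snapshot(n))
try: print(grip_point_offset)
except Exception as e: print(e)
E
```

```text
clock 0.0
position [0.2430743  0.52082741 0.4037917 ]
ee_rot [-3.61158321e-04  2.16673674e-01  9.76243707e-01 -7.83185971e-04]
force [-0.03661061 -0.69921847 -0.74690639]
width 0.08549926614422819
['Unreachable', 'calibration', 'close_job', 'grip_point_offset', 'sense', 'snapshot']
scene {'K': array([[364.89997061,   0.        , 314.17649323],
       [  0.        , 364.89997061, 196.7460724 ],
       [  0.        ,   0.        ,   1.        ]]), 'eye': array([ 1.36821966, -0.35127143,  0.75866184]), 'orientation': array([0.72250808, 0.37883825, 0.27075139, 0.51103556])}
top {'K': array([[502.91448155,   0.        , 323.68493049],
       [  0.        , 502.91448155, 204.7329063 ],
       [  0.        ,   0.        ,   1.        ]]), 'eye': array([ 0.31212399, -0.0361616 ,  1.53117788]), 'orientation': array([-0.70382013, -0.04569331,  0.03369245,  0.70810605])}
wrist {'K': array([[280.77728258,   0.        , 320.61068328],
       [  0.        , 280.77728258, 200.15656415],
       [  0.        ,   0.        ,   1.        ]]), 'eye': array([0.16653373, 0.55698869, 0.37268514]), 'orientation': array([ 0.83173278, -0.13976796, -0.08773838,  0.53008251])}
0.1547
```

View pics/top0.png

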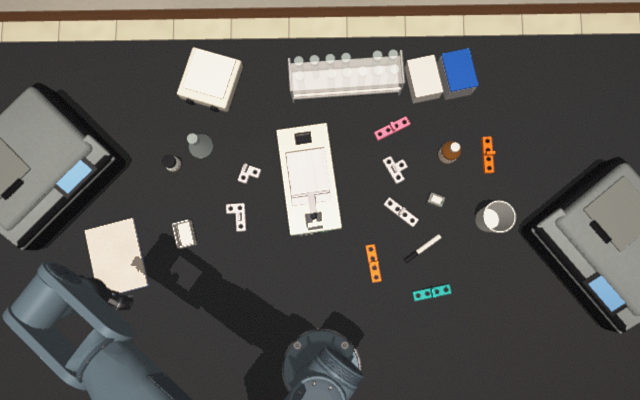

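View pics/scene0.png

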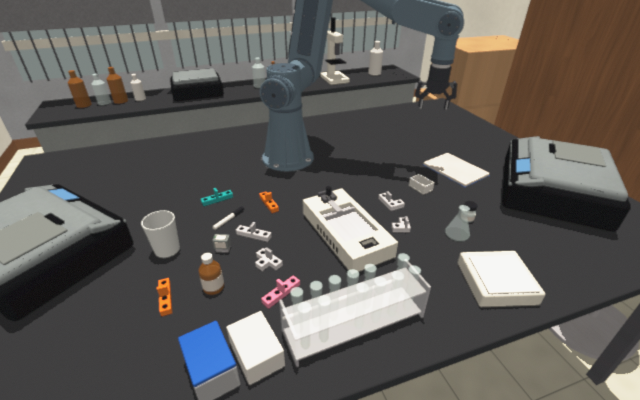

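The top view shows, in pixels:
- **Heater:** (308,178), with its knob near (314,212).
- **Silver blocks:** V at (249,173), L at (236,216), T at (396,169) and I at (400,211). P is absent.
- **Block_i candidates:** silver (400,211), orange (373,263), orange (488,155), pink (392,128) and turquoise (432,293). Only the silver one fits the description.
- **Cut-out candidates:** the grey block at (436,199) and the larger open tray at (183,234).

I'll enlarge a crop to confirm these.

```bash
cat > h.py <<'E'
from workcell import *
import numpy as np, cv2
from scipy.spatial.transform import Rotation as R
def q2R(q): return R.from_quat(np.r_[q[1:],q[0]])
def ray(c,p):
    p=np.atleast_2d(np.asarray(p,float));K=c["K"]
    d=np.c_[(p[:,0]-K[0,2])/K[0,0],-(p[:,1]-K[1,2])/K[1,1],-np.ones(len(p))]
    return c["eye"],q2R(c["orientation"]).apply(d)
def plane(c,p,z):
    e,d=ray(c,p);return e+d*((z-e[2])/d[:,2])[:,None]
def proj(c,X):
    v=q2R(c["orientation"]).inv().apply(np.atleast_2d(X)-c["eye"]);K=c["K"]
    return np.c_[K[0,2]-K[0,0]*v[:,0]/v[:,2],K[1,2]+K[1,1]*v[:,1]/v[:,2]]
def st():
    s=sense();r=q2R(s["ee_rot"]).as_matrix()
    print("t%.2f pos %s zaxis %s yawY %.4f F %s w %.4f gf %.1f"%(s["clock"],np.round(s["position"],4),np.round(r[:,2],3),np.arctan2(r[1,1],r[0,1]),np.round(s["force"],1),s["width"],s["grasp_force"]))
def shot(n,f):
    c=calibration(n);im=snapshot(n);cv2.imwrite("pics/"+f+".png",im);return c,im
E
python3 - <<'E'
from h import *
im=cv2.imread("pics/top0.png");c=calibration("top")
for n,p,z in[("V",(249,173),.018),("L",(236,216),.018),("T",(396,169),.018),("I",(400,211),.018),("cut",(436,199),.04),("knob",(314,212),.117),("tray",(183,234),.03),("beaker",(495,216),.06),("reag",(450,152),.06),("flask",(200,146),.05),("jar",(171,163),.03)]:
    print(n,plane(c,p,z)[0].round(3))
a=cv2.resize(im[115:245,160:300],None,fx=4,fy=4,interpolation=cv2.INTER_CUBIC)
b=cv2.resize(im[115:245,290:465],None,fx=4,fy=4,interpolation=cv2.INTER_CUBIC)
cv2.imwrite("pics/crop1.png",np.hstack([a,b])[:, -800:] )
s=sense();r=q2R(s["ee_rot"]).inv()
cw=calibration("wrist")
print(r.apply(cw["eye"]-s["position"]).round(4)); print((r*q2R(cw["orientation"])).as_matrix().round(3))
st()
E
```

```text
V [0.582 0.217 0.018]
L [0.45  0.255 0.018]
T [ 0.591 -0.232  0.018]
I [ 0.462 -0.241  0.018]
cut [ 0.495 -0.346  0.04 ]
knob [0.451 0.015 0.117]
tray [0.396 0.411 0.03 ]
beaker [ 0.442 -0.512  0.06 ]
reag [ 0.633 -0.387  0.06 ]
flask [0.66  0.361 0.05 ]
jar [0.613 0.454 0.03 ]
[0.0846 0.0004 0.0312]
[[ 0.     0.945  0.326]
 [ 1.    -0.001  0.001]
 [ 0.001  0.326 -0.945]]
t0.15 pos [0.2431 0.5209 0.404 ] zaxis [-0.001 -0.001 -1.   ] yawY 1.1340 F [-0.3  0.4 -1. ] w 0.0854 gf 0.0
```

View pics/crop1.png

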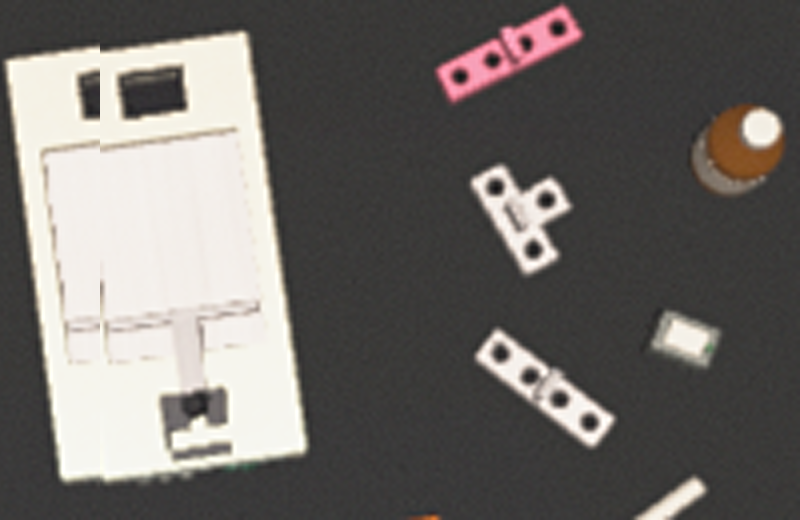

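The crop confirms the silver T at (396,169), the silver I at (400,211), the grey cut-out at (436,199) and the heater with its knob and L-shaped gate. Next I move over the left side to measure.

Request:
send_rows(targets=[[[0.8, -1, 0, 0, 0, 0.53, -1], [0.8, -1, 0, 0, 0, 0.53, -1], [0.8, -1, 0, 0, 0, 0.53, -1], [0.8, -1, 0, 0, 0, 0.53, -1], [0.8, -1, 0, 0, 0, 0.53, -1], [0.8, -1, 0, 0, 0, 0.53, -1], [0.8, -1, 0, 0, 0, 0.53, -1], [0.8, -1, 0, 0, 0, 0.53, -1], [0.8, -1, 0, 0, 0, 0.53, -1], [0.8, -1, 0, 0, 0, 0.53, -1]]], squeeze=60)

```text
clock: 0.98
position: [0.484, 0.2193, 0.4046]
ee_rot: [-0.0, -0.048, 0.999, 0.0]
force: [-0.6, 0.5, 0.7]
width: 0.0854
grasp_force: 0.0
```

```bash
python3 - <<'E'
from h import *
st();shot("wrist","w1")
E
```

```text
t0.98 pos [0.484  0.2193 0.4046] zaxis [-0.  0. -1.] yawY 1.6666 F [-0.6  0.5  0.7] w 0.0854 gf 0.0
```

View pics/w1.png

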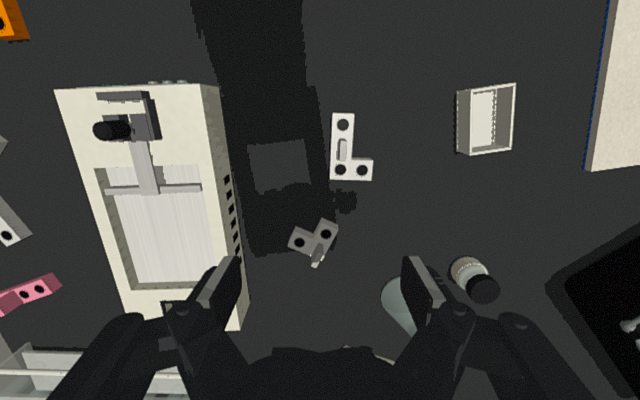

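The wrist view shows:
- **Heater:** left of centre, well rim about (97..200, 168..290), knob top at (97,130).
- **L:** bores at (343,125), (340,170), (361,170).
- **V:** bores at (300,243), (326,233).
- **Open tray:** (485,118). It's not the cut-out.

The bores make good marks to measure from. I'll centre the camera over the heater.

Request:
send_rows(targets=[[[0.3, -1, 0, 0, 0, 0, -1], [0.3, -1, 0, 0, 0, 0, -1], [0.3, -1, 0, 0, 0, 0, -1], [0.3, -1, 0, 0, 0, 0, -1], [0.3, -1, 0, 0, 0, 0, -1], [0.2, -1, 0, 0, 0, 0, -1], [0, -0.3, 0, 0, 0, 0, -1], [0, 0, 0, 0, 0, 0, -1]]])

```text
clock: 1.7
position: [0.5344, 0.0301, 0.4043]
ee_rot: [-0.0, -0.045, 0.999, -0.0]
force: [-0.2, 0.7, -0.3]
width: 0.085
grasp_force: 0.0
```

```bash
cat >> h.py <<'E'
from itertools import permutations
BORES={"L":[(-28,0),(28,0),(28,28)],"T":[(-28,0),(28,0),(0,28)],"V":[(28,0),(0,28)],"I":[(0,-42),(0,-14),(0,14),(0,42)]}
def fit(m,w):
    m=np.array(m)/1000.;best=None
    for p in permutations(range(len(w))):
        q=np.array(w)[list(p)];a=m-m.mean(0);b=q-q.mean(0)
        t=np.arctan2((a[:,0]*b[:,1]-a[:,1]*b[:,0]).sum(),(a*b).sum());r=np.array([[np.cos(t),-np.sin(t)],[np.sin(t),np.cos(t)]])
        e=np.abs(b-a@r.T).max()
        if best is None or e<best[0]-1e-4: best=(e,q.mean(0)-r@m.mean(0),t)
    return best
def bores(c,im,z=.018,thr=95):
    hsv=cv2.cvtColor(im,cv2.COLOR_BGR2HSV)
    m=((hsv[...,2]>thr)&(hsv[...,1]<70)).astype(np.uint8)*255
    cs,h=cv2.findContours(m,cv2.RETR_CCOMP,cv2.CHAIN_APPROX_NONE);g={}
    for k,x in enumerate(cs):
        p=h[0][k][3]
        if p<0: continue
        M=cv2.moments(x);A=M["m00"]
        if not 12<A<900 or cv2.contourArea(cs[p])>25000: continue
        (u,v),(a,b),_=cv2.fitEllipse(x) if len(x)>5 else ((0,0),(0,1),0)
        if b==0 or min(a,b)/max(a,b)<.6: continue
        g.setdefault(p,[]).append((M["m10"]/A,M["m01"]/A))
    for p,u in g.items():
        w=plane(c,u,z)[:,:2];W=[]
        print("px",np.round(cv2.boundingRect(cs[p])),"uv",np.round(u,1).tolist(),"w",w.round(4).tolist())
        for n,b in BORES.items():
            if len(b)==len(u):
                e,o,t=fit(b,w)
                if e<.004: print("   ",n,"err %.4f"%e,"org",o.round(4),"yaw %.4f"%t)
E
python3 - <<'E'
from h import *
st();c,im=shot("wrist","w2");bores(c,im)
E
```

```text
t1.70 pos [0.5344 0.0301 0.4043] zaxis [-0.001 -0.    -1.   ] yawY 1.6603 F [-0.2  0.7 -0.3] w 0.0850 gf 0.0
px [510 257  96  80] uv [[518.9, 293.2]] w [[0.6926, 0.3449]]
px [423 197  60  50] uv [[439.6, 220.9], [453.8, 213.7], [468.6, 211.7]] w [[0.5869, 0.1991], [0.5748, 0.2159], [0.5701, 0.2351]]
px [ 97 164  63  64] uv [[139.8, 215.1], [113.9, 178.6]] w [[0.6154, -0.2098], [0.5665, -0.2374]]
px [482  83  49  73] uv [[517.3, 143.9], [495.1, 143.2], [504.1, 120.4], [505.6, 95.5]] w [[0.4754, 0.2721], [0.4771, 0.2442], [0.4493, 0.2471], [0.4214, 0.2404]]
px [ 47  47 103  87] uv [[126.5, 117.6], [105.8, 100.7], [62.1, 65.0]] w [[0.4874, -0.2107], [0.4699, -0.2327], [0.435, -0.2767]]
```

View pics/w2.png

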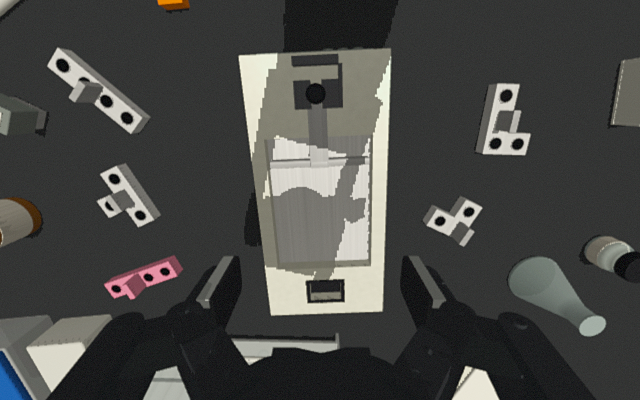

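The view shows the heater deck corners at (239,55), (391,48), (383,311) and (271,315), the knob top at (315,93) and the socket centre at about (325,291). The L, V, T and silver I are in view too. Now I'll fit the heater pose.

```bash
python3 - <<'E'
from h import *
im=cv2.imread("pics/w2.png");c=calibration("wrist")
g=cv2.GaussianBlur(im,(3,3),0).max(2)
m=(g>75).astype(np.uint8)*255
m[:, :225]=0;m[:,400:]=0;m[325:]=0
cs,_=cv2.findContours(m,cv2.RETR_EXTERNAL,cv2.CHAIN_APPROX_NONE)
x=max(cs,key=cv2.contourArea);h=cv2.convexHull(x)
print(cv2.approxPolyDP(h,5,True)[:,0].tolist())
mo={"FR":(-165,-75),"FL":(-165,75),"RL":(150,75),"RR":(150,-75)}
px={"FR":(239,55),"FL":(391,48),"RL":(383,311),"RR":(271,315)}
w={k:plane(c,px[k],.065)[0,:2] for k in px}
for k in w: print(k,w[k].round(4))
d=lambda a,b:np.linalg.norm(w[a]-w[b])
print("sides",d("FR","FL"),d("RR","RL"),d("FL","RL"),d("FR","RR"))
print("knob",plane(c,(315,93),.117)[0],"sock",plane(c,(325,291),.065)[0])
# dark socket
s=g[270:312,295:355]; mm=(s<60).astype(np.uint8)*255
cs,_=cv2.findContours(mm,cv2.RETR_EXTERNAL,cv2.CHAIN_APPROX_NONE)
y=max(cs,key=cv2.contourArea)[:,0]+[295,270];q=cv2.boxPoints(cv2.minAreaRect(y.astype(np.float32)));print("sock box",q.tolist(),plane(c,q,.065)[:,:2].round(4).tolist())
k=g[75:110,300:332];mm=(k<30).astype(np.uint8);M=cv2.moments(mm);print("knob px",300+M["m10"]/M["m00"],75+M["m01"]/M["m00"])
E
```

```text
[[390, 48], [383, 310], [272, 316], [238, 55]]
FR [ 0.4121 -0.0597]
FL [0.3924 0.0884]
RL [0.7044 0.1319]
RR [ 0.7248 -0.0176]
sides 0.14943604430776858 0.15087351562812948 0.315057413333114 0.3154923459278933
knob [0.44182333 0.01899418 0.117     ] sock [0.6797414  0.05129909 0.065     ]
sock box [[307.0, 280.0], [343.0, 280.0], [343.0, 301.0], [307.0, 301.0]] [[0.6651, 0.0266], [0.6609, 0.0727], [0.6932, 0.0765], [0.6976, 0.0291]]
knob px 315.0740740740741 93.27272727272728
```

The heater fits to 0.5 mm on all sides, with origin (0.5658, 0.0363) and yaw 0.136. The knob and the socket agree with it. Next, down to the knob.

Request:
send_rows(targets=[[[-0.77, -0.09, -0.6, 0, 0, 0.12, -1], [-0.77, -0.09, -0.9, 0, 0, 0.12, -1], [-0.77, -0.09, -0.95, 0, 0, 0.12, -1], [-0.77, -0.09, -0.95, 0, 0, 0.1, -1], [0, 0, -0.95, 0, 0, 0, -1], [0, 0, -0.5, 0, 0, 0, -1], [0, 0, 0, 0, 0, 0, -1]]])

```text
clock: 2.33
position: [0.4394, 0.0231, 0.256]
ee_rot: [-0.003, -0.07, 0.998, 0.001]
force: [0.1, -0.0, -0.5]
width: 0.0855
grasp_force: 0.0
```

```bash
python3 - <<'E'
from h import *
st();s=sense();print("err to knob",np.array([.4419,.0194])-s["position"][:2])
E
```

```text
t2.33 pos [0.4394 0.0231 0.256 ] zaxis [-0.007  0.002 -1.   ] yawY 1.7113 F [ 0.1 -0.  -0.5] w 0.0855 gf 0.0
err to knob [ 0.002479   -0.00367645]
```

Request:
send_rows(targets=[[[0.08, -0.12, 0.05, 0, 0, 0, -1], [0, 0, 0, 0, 0, 0, 0], [0, 0, 0, 0, 0, 0, 1], [0, 0, 0, 0, 0, 0, 1], [0, 0, 0, 0, 0, 0, 1], [0, 0, 0, 0, 0, 0, 1]]], squeeze=50)

```text
clock: 2.83
position: [0.4445, 0.0176, 0.2613]
ee_rot: [0.001, -0.07, 0.998, -0.0]
force: [0.4, -0.4, -0.2]
width: 0.0257
grasp_force: 0.0
```

Request:
send_rows(targets=[[[0, 0, 0, 0, 0, 0, 1], [0, 0, 0, 0, 0, 0, 1], [0, 0, 0, 0, 0, 0, 1]]])

```text
clock: 3.08
position: [0.4444, 0.0176, 0.2611]
ee_rot: [0.0, -0.07, 0.998, -0.0]
force: [-1.5, -0.1, 5.8]
width: 0.0162
grasp_force: 48.7
```

```bash
python3 - <<'E'
from h import *
for _ in range(4): st();snapshot("wrist")
E
```

```text
t3.08 pos [0.4444 0.0176 0.2611] zaxis [ 0. -0. -1.] yawY 1.7100 F [-1.5 -0.1  5.8] w 0.0162 gf 48.7
t3.13 pos [0.4444 0.0176 0.2611] zaxis [ 0. -0. -1.] yawY 1.7100 F [-1.6  0.4  6.4] w 0.0164 gf 48.7
t3.18 pos [0.4444 0.0176 0.2611] zaxis [ 0. -0. -1.] yawY 1.7100 F [-2.5 -0.3  6.8] w 0.0164 gf 48.7
t3.23 pos [0.4444 0.0176 0.2611] zaxis [ 0. -0. -1.] yawY 1.7100 F [-1.8  0.2  5.4] w 0.0162 gf 48.7
```

Request:
send_rows(targets=[[[-0.23, -0.03, 0, 0, 0, 0, 1], [-0.23, -0.03, 0, 0, 0, 0, 1], [-0.23, -0.03, 0, 0, 0, 0, 1], [0, 0, 0, 0, 0, 0, 1], [0, 0, 0, 0, 0, 0, 1]]], squeeze=60)

```text
clock: 3.7
position: [0.4249, 0.0148, 0.2614]
ee_rot: [0.004, -0.069, 0.998, -0.0]
force: [11.5, 2.5, -6.4]
width: 0.0162
grasp_force: 58.7
```

Request:
send_rows(targets=[[[-0.05, -0.01, 0, 0, 0, 0, 1], [0, 0, 0, 0, 0, 0, 1], [-0.023, 0.165, 0, 0, 0, 0, 1], [-0.023, 0.165, 0, 0, 0, 0, 1], [-0.023, 0.165, 0, 0, 0, 0, 1], [0, 0, 0, 0, 0, 0, 1], [0, 0, 0, 0, 0, 0, 1]]])

```text
clock: 4.28
position: [0.4218, 0.029, 0.2614]
ee_rot: [0.004, -0.069, 0.998, -0.001]
force: [12.3, -1.7, -8.0]
width: 0.0162
grasp_force: 59.1
```

Request:
send_rows(targets=[[[0.1, 0.014, 0, 0, 0, 0, 1], [0, 0, 0, 0, 0, 0, 1], [0, 0, 0, 0, 0, 0, 0], [0, 0, 0, 0, 0, 0, -0.2], [0, 0, 0, 0, 0, 0, -0.2], [0, 0, 1, 0, 0, 0, -0.2], [0, 0, 1, 0, 0, 0, -0.2], [0, 0, 1, 0, 0, 0, -0.2], [0, 0, 0, 0, 0, 0, -0.2], [0, 0, 0, 0, 0, 0, -0.2]]])

```text
clock: 5.12
position: [0.4234, 0.0299, 0.3522]
ee_rot: [0.002, -0.07, 0.998, -0.001]
force: [-0.7, -0.8, 0.4]
width: 0.0512
grasp_force: 0.0
```

```bash
python3 - <<'E'
from h import *
st();c,im=shot("wrist","w3");bores(c,im)
E
```

```text
t5.12 pos [0.4234 0.0299 0.3522] zaxis [ 0.004 -0.001 -1.   ] yawY 1.7102 F [-0.7 -0.8  0.4] w 0.0512 gf 0.0
px [ 73 245  68  65] uv [[117.8, 298.4], [91.8, 290.8], [91.4, 263.5]] w [[0.6155, -0.2097], [0.6081, -0.2418], [0.5666, -0.2371]]
    T err 0.0035 org [ 0.5917 -0.2217] yaw -2.5757
px [470 189  57  72] uv [[512.1, 250.1], [489.4, 248.4], [499.8, 231.8], [502.7, 205.1]] w [[0.4754, 0.2723], [0.4769, 0.2442], [0.4539, 0.249], [0.4211, 0.2406]]
px [ 22 136 110  87] uv [[106.5, 207.2], [84.9, 190.4], [61.8, 172.1], [38.8, 154.5]] w [[0.4874, -0.2105], [0.4701, -0.2325], [0.4519, -0.255], [0.4353, -0.2765]]
    I err 0.0006 org [ 0.4612 -0.2436] yaw 2.4716
```

View pics/w3.png

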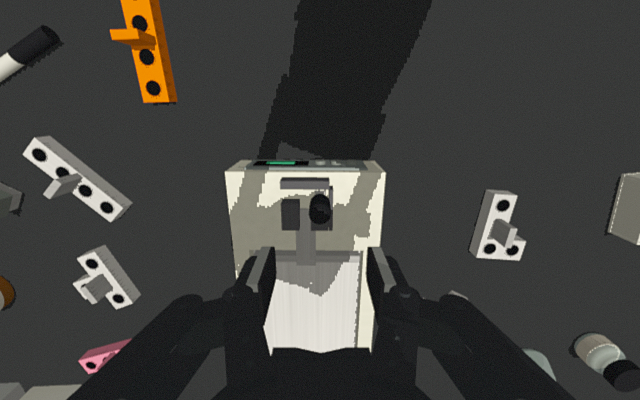

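The knob at (320,208) now sits in the notch on the heater's left, with the bar parked and the gripper well clear. The block poses agree between views to about 1 mm.

The plan, in heater coordinates (mm): I (63,0), T (4,43), L (4,-43), V (-26,-14). All lugs point along x, with 3 to 5 mm gaps. I go to the silver I first.

Request:
send_rows(targets=[[[0.13, -0.91, 0, 0, 0, -0.9, 0], [0.13, -0.91, 0, 0, 0, -0.9, 0], [0.13, -0.91, 0, 0, 0, -0.9, 0], [0.13, -0.91, 0, 0, 0, -0.9, 0], [0.13, -0.91, 0, 0, 0, -0.9, 0], [0.13, -0.91, 0, 0, 0, -0.9, 0], [0.13, -0.91, 0, 0, 0, -0.9, 0], [0.13, -0.91, 0, 0, 0, -0.9, 0], [0.13, -0.91, 0, 0, 0, -0.9, 0], [0.1, -0.91, 0, 0, 0, 0, 0]]])

```text
clock: 6.0
position: [0.4605, -0.244, 0.3484]
ee_rot: [-0.002, 0.331, 0.943, 0.001]
force: [0.5, 0.5, 0.2]
width: 0.0428
grasp_force: 0.0
```

Request:
send_rows(targets=[[[0, 0, -0.5, 0, 0, 0, 0], [0, 0, -1, 0, 0, 0, 0], [0, 0, -1, 0, 0, 0, 0], [0, 0, -0.8, 0, 0, 0, 0], [0, 0, 0, 0, 0, 0, 0], [0, 0, 0, 0, 0, 0, 0], [0, 0, 0, 0, 0, 0, 0]]])

```text
clock: 6.58
position: [0.4612, -0.2431, 0.252]
ee_rot: [-0.0, 0.329, 0.944, 0.0]
force: [-1.4, -0.7, 0.5]
width: 0.0424
grasp_force: 0.0
```

```bash
cat >> h.py <<'E'
def goal(x,y,z,yaw):
    st();s=sense();r=q2R(s["ee_rot"]).as_matrix();y0=np.arctan2(r[1,1],r[0,1])
    d=np.array([x,y,z])-s["position"];zt=r[:,2];tilt=np.cross(zt,[0,0,-1])
    print("units: shift",(d/.03).round(3),"turn xy",(tilt[:2]/.1).round(3),"z %.3f"%(((yaw-y0+np.pi)%(2*np.pi)-np.pi)/.1))
E
python3 - <<'E'
from h import *
c,im=shot("wrist","w4");bores(c,im);goal(.4612,-.2436,.1947,.901)
E
```

```text
t6.63 pos [ 0.4616 -0.2434  0.2529] zaxis [ 0.001 -0.001 -1.   ] yawY 0.9002 F [ 1.  -0.6  0.1] w 0.0425 gf 0.0
units: shift [-0.013 -0.006 -1.939] turn xy [0.011 0.013] z 0.008
```

View pics/w4.png

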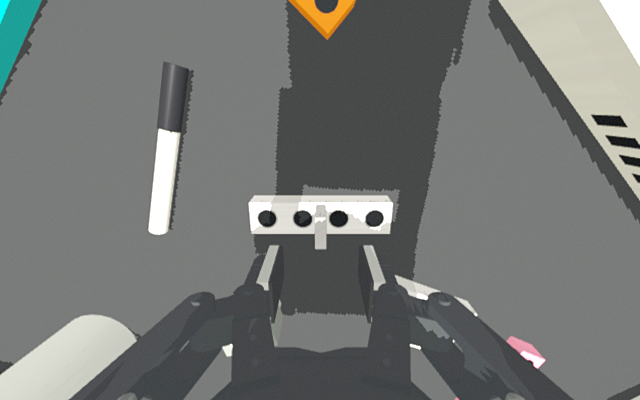

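The silver I is square between the fingers, with its lug at (320,227). I go down and grip.

Request:
send_rows(targets=[[[0, 0, -0.7, 0, 0, 0, 0], [0, 0, -0.7, 0, 0, 0, 0], [0, 0, -0.54, 0, 0, 0, 0], [0, 0, 0, 0, 0, 0, 0.3], [0, 0, 0, 0, 0, 0, 1], [0, 0, 0, 0, 0, 0, 1], [0, 0, 0, 0, 0, 0, 1], [0, 0, 0, 0, 0, 0, 1], [0, 0, 0, 0, 0, 0, 1]]], squeeze=80)

```text
clock: 7.38
position: [0.4619, -0.2437, 0.1955]
ee_rot: [0.002, 0.329, 0.944, -0.001]
force: [-0.4, 0.3, 7.1]
width: 0.0061
grasp_force: 79.2
```

Request:
send_rows(targets=[[[0, 0, 0.5, 0, 0, 0, 1], [0, 0, 1, 0, 0, 0, 1], [0, 0, 1, 0, 0, 0, 1], [0, 0, 1, 0, 0, 0, 1], [0, 0, 0, 0, 0, 0, 1]]])

```text
clock: 7.8
position: [0.463, -0.2446, 0.3055]
ee_rot: [0.005, 0.329, 0.944, -0.002]
force: [1.1, -1.1, -0.8]
width: 0.0066
grasp_force: 78.3
```

Request:
send_rows(targets=[[[0.55, 0.96, 0, 0, 0, 0.8, 1], [0.55, 0.96, 0, 0, 0, 0.8, 1], [0.55, 0.96, 0, 0, 0, 0.8, 1], [0.55, 0.96, 0, 0, 0, 0.8, 1], [0.55, 0.96, 0, 0, 0, 0.8, 1], [0.55, 0.96, 0, 0, 0, 0.8, 1], [0.55, 0.96, 0, 0, 0, 0.8, 1], [0.55, 0.96, 0, 0, 0, 0.8, 1], [0.55, 0.96, 0, 0, 0, 0.8, 1], [0.55, 0.96, 0, 0, 0, 0.8, 1]]])

```text
clock: 8.63
position: [0.6265, 0.0466, 0.2984]
ee_rot: [-0.0, -0.067, 0.998, -0.0]
force: [1.1, -1.6, -1.0]
width: 0.0063
grasp_force: 78.4
```

Request:
send_rows(targets=[[[0, 0, 0, 0, 0, 0, 1], [0, 0, 0, 0, 0, 0, 1]]])

```text
clock: 8.8
position: [0.6263, 0.0467, 0.2981]
ee_rot: [-0.0, -0.066, 0.998, -0.0]
force: [0.2, -0.3, -1.7]
width: 0.0065
grasp_force: 78.4
```

```bash
python3 - <<'E'
from h import *
c,im=shot("wrist","w5");goal(.6282,.0448,.2427,1.7068);bores(c,im,z=sense()["position"][2]-.1767,thr=130)
E
```

```text
t8.85 pos [0.6259 0.0455 0.298 ] zaxis [-0.001 -0.    -1.   ] yawY 1.7010 F [ 0.7  0.2 -0.7] w 0.0064 gf 78.4
units: shift [ 0.077 -0.024 -1.844] turn xy [ 0.003 -0.007] z 0.058
px [471 147  86  56] uv [[491.0, 179.1], [535.6, 166.3]] w [[0.5684, 0.1315], [0.5586, 0.1525]]
px [ 0 79 57 91] uv [[34.3, 150.6]] w [[0.585, -0.1076]]
px [569   0  71  76] uv [[625.4, 56.4], [591.0, 53.6]] w [[0.5033, 0.1742], [0.5043, 0.1578]]
px [390   0  45 225] uv [[410.2, 92.6], [416.8, 48.4]] w [[0.5319, 0.0786], [0.5129, 0.0771]]
```

View pics/w5.png

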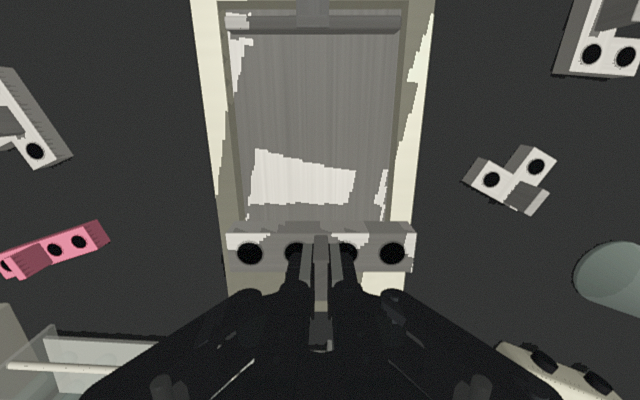

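The I is still held square, with its outer bores at (250,253) and (391,253), over the rear end of the well. I lower it in.

Request:
send_rows(targets=[[[0.08, -0.02, -0.5, 0, 0, 0.06, 1], [0, 0, -0.5, 0, 0, 0, 1], [0, 0, -0.3, 0, 0, 0, 1], [0, 0, -0.25, 0, 0, 0, 1], [0, 0, -0.2, 0, 0, 0, 1], [0, 0, -0.1, 0, 0, 0, 1], [0, 0, 0, 0, 0, 0, 1], [0, 0, 0, 0, 0, 0, 1]]])

```text
clock: 9.52
position: [0.6287, 0.044, 0.2433]
ee_rot: [0.0, -0.067, 0.998, -0.0]
force: [1.1, -0.7, -0.9]
width: 0.0069
grasp_force: 53.6
```

Request:
send_rows(targets=[[[0, 0, -0.02, 0, 0, 0, 1], [0, 0, 0, 0, 0, 0, 0.5], [0, 0, 0, 0, 0, 0, 0.3], [0, 0, 0, 0, 0, 0, 0.3], [0, 0, 0.6, 0, 0, 0, 0.3], [0, 0, 1, 0, 0, 0, 0.2], [0, 0, 1, 0, 0, 0, 0], [0, 0, 1, 0, 0, 0, 0], [0, 0, 0, 0, 0, 0, 0], [0, 0, 0, 0, 0, 0, 0]]])

```text
clock: 10.35
position: [0.6293, 0.0443, 0.3534]
ee_rot: [0.003, -0.068, 0.998, -0.001]
force: [0.5, 0.8, -1.4]
width: 0.0428
grasp_force: 0.0
```

```bash
python3 - <<'E'
from h import *
c,im=shot("wrist","w6");st();bores(c,im,thr=95)
print("in well:");bores(c,im,z=.065,thr=60)
for p in [(.6282,.0448,.093),(.591,-.2236,.046),(.5965,.2255,.046)]: print(proj(c,p))
E
```

```text
t10.40 pos [0.6286 0.0443 0.3512] zaxis [ 0.002 -0.    -1.   ] yawY 1.7061 F [-0.1 -0.4 -0.5] w 0.0428 gf 0.0
px [  0 271 176 129] uv [[28.0, 379.7], [80.8, 326.4], [83.9, 315.4], [80.3, 303.1]] w [[0.9896, -0.3441], [0.8766, -0.252], [0.8569, -0.2451], [0.8369, -0.247]]
px [444 135  77  55] uv [[466.0, 163.0], [502.9, 152.2]] w [[0.5869, 0.1991], [0.5701, 0.2349]]
    V err 0.0000 org [0.5606 0.2086] yaw -0.3470
px [30 66 85 88] uv [[86.2, 137.3], [51.1, 84.7]] w [[0.615, -0.2095], [0.5665, -0.2373]]
px [517   0  75  78] uv [[573.4, 61.1], [545.2, 58.8], [529.7, 42.6]] w [[0.4754, 0.272], [0.4772, 0.244], [0.4658, 0.2239]]
in well:
px [443 134  78  60] uv [[466.1, 162.8], [502.9, 152.2]] w [[0.5804, 0.1735], [0.5664, 0.2038]]
    V err 0.0028 org [0.5554 0.1803] yaw -0.3520
px [29 66 87 89] uv [[86.1, 137.4], [51.1, 84.6]] w [[0.6044, -0.172], [0.5632, -0.1954]]
    V err 0.0034 org [ 0.5935 -0.2009] yaw 1.3017
px [516   0  76  79] uv [[573.4, 60.9], [545.4, 58.6]] w [[0.4862, 0.2351], [0.4877, 0.2116]]
[[321.08643879 203.46860868]]
[[ 43.77655973 113.02853717]]
[[501.73961653 181.35875924]]
```

The I is in and the other blocks haven't moved. Next the T, at (0.5909, -0.2235) with grip yaw 2.09.

Request:
send_rows(targets=[[[-0.14, -0.99, 0, 0, 0, 0.42, 0], [-0.14, -0.99, 0, 0, 0, 0.42, 0], [-0.14, -0.99, 0, 0, 0, 0.42, 0], [-0.14, -0.99, 0, 0, 0, 0.42, 0], [-0.14, -0.99, 0, 0, 0, 0.42, 0], [-0.14, -0.99, 0, 0, 0, 0.42, 0], [-0.14, -0.99, 0, 0, 0, 0.42, 0], [-0.14, -0.99, 0, 0, 0, 0.42, 0], [-0.14, -0.99, 0, 0, 0, 0.42, 0], [0, 0, -0.5, 0, 0, 0.07, 0]]])

```text
clock: 11.23
position: [0.5902, -0.2284, 0.3365]
ee_rot: [0.001, -0.256, 0.967, -0.002]
force: [1.1, -0.4, 1.0]
width: 0.0429
grasp_force: 0.0
```

Request:
send_rows(targets=[[[0, 0, -1, 0, 0, 0, 0], [0, 0, -1, 0, 0, 0, 0], [0, 0, -0.5, 0, 0, 0, 0], [0, 0, 0, 0, 0, 0, 0], [0, 0, 0, 0, 0, 0, 0]]])

```text
clock: 11.65
position: [0.5899, -0.2225, 0.2581]
ee_rot: [-0.002, -0.257, 0.966, 0.002]
force: [0.7, 0.2, -0.3]
width: 0.0427
grasp_force: 0.0
```

```bash
python3 - <<'E'
from h import *
c,im=shot("wrist","w7");goal(.5909,-.2235,.1947,2.091);bores(c,im,thr=150)
print(proj(c,(.5909,-.2235,.046)))
E
```

```text
t11.70 pos [ 0.5906 -0.2229  0.26  ] zaxis [-0.001  0.001 -1.   ] yawY 2.0910 F [ 1.1 -0.9 -0.3] w 0.0430 gf 0.0
units: shift [ 0.009 -0.019 -2.176] turn xy [-0.006 -0.01 ] z -0.000
[[316.39306104 230.55772731]]
```

View pics/w7.png

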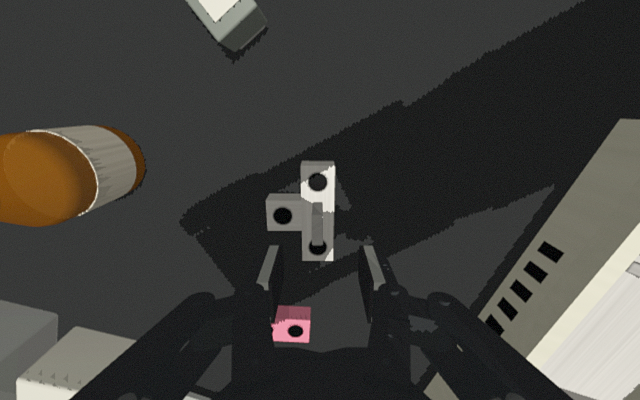

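The T is square between the fingers, with its lug at (317,225) and stem to the left. The pink look-alike at (291,325) is well clear. I grip.

Request:
send_rows(targets=[[[0, 0, -0.8, 0, 0, 0, 0], [0, 0, -0.8, 0, 0, 0, 0], [0, -0.02, -0.55, 0, 0, 0, 0], [0, 0, 0, 0, 0, 0, 0.3], [0, 0, 0, 0, 0, 0, 1], [0, 0, 0, 0, 0, 0, 1], [0, 0, 0, 0, 0, 0, 1], [0, 0, 0, 0, 0, 0, 1], [0, 0, 0, 0, 0, 0, 1]]])

```text
clock: 12.45
position: [0.5917, -0.2241, 0.1982]
ee_rot: [0.001, -0.257, 0.966, -0.001]
force: [0.1, 0.0, 6.0]
width: 0.0062
grasp_force: 80.6
```

```bash
python3 - <<'E'
from h import *
goal(.5639,.0794,.300,1.7068)
E
```

```text
t12.45 pos [ 0.5917 -0.2241  0.1982] zaxis [ 0.003 -0.002 -1.   ] yawY 2.0910 F [0.1 0.  6. ] w 0.0062 gf 80.6
units: shift [-0.925 10.117  3.392] turn xy [0.02  0.034] z -3.842
```

Request:
send_rows(targets=[[[0, 0, 0.5, 0, 0, 0, 1], [0, 0, 1, 0, 0, 0, 1], [0, 0, 1, 0, 0, 0, 1], [0, 0.3, 0.9, 0, 0, -0.3, 1], [-0.09, 1, 0, 0, 0, -0.4, 1], [-0.09, 1, 0, 0, 0, -0.4, 1], [-0.09, 1, 0, 0, 0, -0.4, 1], [-0.09, 1, 0, 0, 0, -0.4, 1], [-0.09, 1, 0, 0, 0, -0.4, 1], [-0.09, 1, 0, 0, 0, -0.4, 1]]])

```text
clock: 13.28
position: [0.5741, -0.0332, 0.2985]
ee_rot: [0.0, -0.124, 0.992, -0.0]
force: [0.2, -0.1, -0.1]
width: 0.0063
grasp_force: 79.4
```

Request:
send_rows(targets=[[[-0.09, 1, 0, 0, 0, -0.4, 1], [-0.09, 1, 0, 0, 0, -0.4, 1], [-0.09, 1, 0, 0, 0, -0.34, 1], [-0.09, 0.85, 0, 0, 0, 0, 1], [0, 0, 0, 0, 0, 0, 1], [0, 0, 0, 0, 0, 0, 1], [0, 0, 0, 0, 0, 0, 1]]])

```text
clock: 13.87
position: [0.5637, 0.0808, 0.2982]
ee_rot: [0.0, -0.068, 0.998, -0.0]
force: [0.4, 0.3, -1.6]
width: 0.0062
grasp_force: 79.4
```

```bash
python3 - <<'E'
from h import *
c,im=shot("wrist","w8");goal(.5639,.0794,.2447,1.7068);z=sense()["position"][2]-.1982+.018
bores(c,im,z=z,thr=95)
print("z",z)
from h import BORES
t=.136
for b in BORES["T"]:
    b=np.array(b)/1e3; b=-b; print(proj(c,(.5639+b[0]*np.cos(t)-b[1]*np.sin(t),.0794+b[0]*np.sin(t)+b[1]*np.cos(t),z)))
E
```

```text
t13.92 pos [0.5638 0.0802 0.2982] zaxis [ 0. -0. -1.] yawY 1.7066 F [ 0.1  0.4 -1.6] w 0.0061 gf 79.4
units: shift [ 0.002 -0.027 -1.782] turn xy [0.004 0.005] z 0.002
px [414 203  83  72] uv [[436.6, 236.4], [477.2, 225.5]] w [[0.544, 0.1473], [0.5339, 0.1687]]
px [492 106  14  36] uv [[496.9, 135.3]] w [[0.4832, 0.1626]]
px [502  37  72 112] uv [[553.7, 131.4], [521.9, 129.0], [543.3, 57.0]] w [[0.4773, 0.191], [0.4783, 0.1743], [0.4449, 0.1721]]
z 0.11795614147538407
[[317.51107162 291.25375689]]
[[317.28634819 208.3356261 ]]
[[270.71378455 251.95342626]]
```

View pics/w8.png

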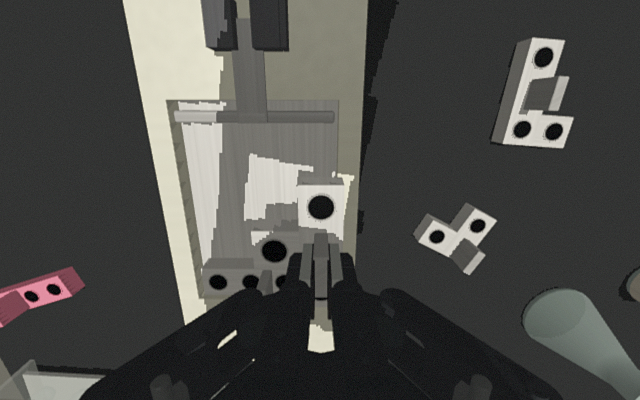

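The T is held with bores at (320,207) and (274,251), about 2 mm too far left of plan. I correct that and lower it.

Request:
send_rows(targets=[[[0.01, -0.09, -0.5, 0, 0, 0, 1], [0, 0, -0.4, 0, 0, 0, 1], [0, 0, -0.3, 0, 0, 0, 1], [0, 0, -0.25, 0, 0, 0, 1], [0, 0, -0.2, 0, 0, 0, 1], [0, 0, -0.12, 0, 0, 0, 1], [0, 0, 0, 0, 0, 0, 1], [0, 0, 0, 0, 0, 0, 1]]])

```text
clock: 14.58
position: [0.5642, 0.0781, 0.2452]
ee_rot: [0.0, -0.068, 0.998, -0.0]
force: [-2.6, -0.9, 3.9]
width: 0.0062
grasp_force: 79.9
```

Request:
send_rows(targets=[[[0, 0, 0, 0, 0, 0, 0.5], [0, 0, 0, 0, 0, 0, 0.3], [0, 0, 0, 0, 0, 0, 0.3], [0, 0, 0.6, 0, 0, 0, 0.3], [0, 0, 1, 0, 0, 0, 0.2], [0, 0, 1, 0, 0, 0, 0], [0, 0, 1, 0, 0, 0, 0], [0, 0, 0, 0, 0, 0, 0], [0, 0, 0, 0, 0, 0, 0]]])

```text
clock: 15.33
position: [0.5647, 0.0783, 0.3551]
ee_rot: [0.002, -0.068, 0.998, -0.0]
force: [-0.2, -0.6, 0.5]
width: 0.0428
grasp_force: 0.0
```

```bash
python3 - <<'E'
from h import *
c,im=shot("wrist","w9");st();bores(c,im,thr=95)
cv2.imwrite("pics/w9c.png",cv2.resize(im[50:290,100:420],None,fx=2,fy=2))
E
```

```text
t15.38 pos [0.564  0.0783 0.3531] zaxis [ 0.001 -0.    -1.   ] yawY 1.7071 F [-0.6  0.3 -0.9] w 0.0427 gf 0.0
px [498 260 111  96] uv [[509.7, 301.3]] w [[0.6928, 0.3474]]
px [402 186  69  58] uv [[420.2, 212.9], [436.1, 205.7], [454.1, 203.5]] w [[0.5869, 0.1991], [0.5756, 0.2151], [0.5701, 0.235]]
px [473  48  58  91] uv [[514.7, 124.2], [488.6, 122.3], [503.9, 63.3]] w [[0.4753, 0.2721], [0.4772, 0.2443], [0.4212, 0.2406]]
    L err 0.0001 org [0.4492 0.2424] yaw 0.0645
```

View pics/w9c.png

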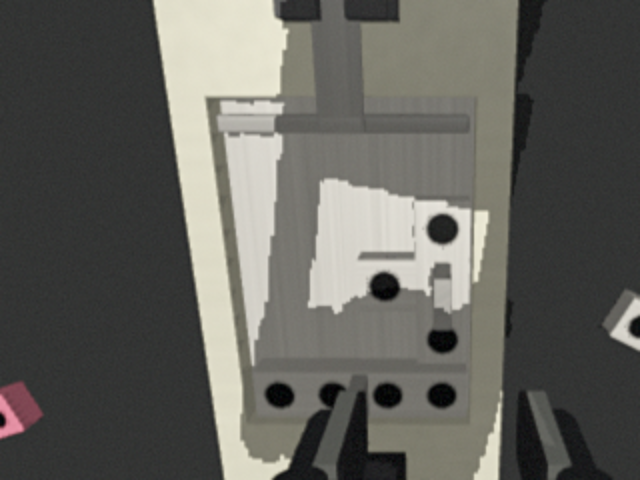

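The I and T lie flat in the well, with T bores at crop (442,229), (442,340), (385,287). L is at (0.4492, 0.2424) with yaw 0.065. I go and grip it.

Request:
send_rows(targets=[[[-0.64, 0.91, 0, 0, 0, -0.12, 0], [-0.64, 0.91, 0, 0, 0, -0.12, 0], [-0.64, 0.91, 0, 0, 0, -0.12, 0], [-0.64, 0.91, 0, 0, 0, -0.12, 0], [-0.64, 0.91, 0, 0, 0, -0.12, 0], [-0.63, 0.92, 0, 0, 0, -0.12, 0], [0, 0, -1, 0, 0, 0, 0], [0, 0, -1, 0, 0, 0, 0], [0, 0, -1, 0, 0, 0, 0], [0, 0, 0, 0, 0, 0, 0]]])

```text
clock: 16.22
position: [0.4452, 0.2416, 0.2555]
ee_rot: [-0.007, -0.032, 0.999, -0.002]
force: [-1.8, 0.1, -0.5]
width: 0.0428
grasp_force: 0.0
```

```bash
python3 - <<'E'
from h import *
im=cv2.imread("pics/w9.png")
c=dict(calibration("wrist"));s=sense()
goal(.4492,.2424,.195,1.6353)
# pose at w9: TCP .564,.0783,.3531 yaw 1.7071
r=q2R(s["ee_rot"]);y0=np.arctan2(r.as_matrix()[1,1],r.as_matrix()[0,1]);dr=R.from_euler("z",1.7071-y0)
c["eye"]=np.array([.564,.0783,.3531])+dr.apply(c["eye"]-s["position"])
o=(dr*q2R(c["orientation"])).as_quat();c["orientation"]=np.r_[o[3],o[:3]]
w=plane(c,[(321,164.5),(321,220),(292.5,193.5),(240,247.5),(321,247.5)],.065)[:,:2]-[.5658,.0363]
a=.136;print((w@np.array([[np.cos(a),-np.sin(a)],[np.sin(a),np.cos(a)]])*1000).round(1))
E
```

```text
t16.22 pos [0.4452 0.2416 0.2555] zaxis [-0.013 -0.004 -1.   ] yawY 1.6356 F [-1.8  0.1 -0.5] w 0.0428 gf 0.0
units: shift [ 0.133  0.028 -2.018] turn xy [ 0.036 -0.132] z -0.003
[[-30.7  41.9]
 [ 24.8  42. ]
 [ -2.5  14.6]
 [ 55.4 -41. ]
 [ 55.2  42. ]]
```

Request:
send_rows(targets=[[[0, 0, -0.8, 0, 0, 0, 0], [0, 0, -0.8, 0, 0, 0, 0], [0, 0, -0.6, 0, 0, 0, 0], [0, 0, 0, 0, 0, 0, 0.2], [0, 0, 0, 0, 0, 0, 0.3]]])

```text
clock: 16.63
position: [0.4487, 0.2421, 0.1964]
ee_rot: [-0.001, -0.032, 0.999, -0.0]
force: [0.8, 0.5, 0.2]
width: 0.0301
grasp_force: 0.0
```

```bash
python3 - <<'E'
from h import *
snapshot("wrist");goal(.4492,.2424,.195,1.6353)
E
```

```text
t16.68 pos [0.4494 0.2423 0.1975] zaxis [-0. -0. -1.] yawY 1.6348 F [0.1 0.  0.7] w 0.0301 gf 0.0
units: shift [-0.007  0.004 -0.083] turn xy [ 0.    -0.002] z 0.005
```

Request:
send_rows(targets=[[[0, 0, -0.03, 0, 0, 0, 1], [0, 0, 0, 0, 0, 0, 1], [0, 0, 0, 0, 0, 0, 1], [0, 0, 0, 0, 0, 0, 1], [0, 0, 0, 0, 0, 0, 1]]])

```text
clock: 17.1
position: [0.4499, 0.2426, 0.1975]
ee_rot: [0.001, -0.032, 0.999, 0.0]
force: [-1.0, -0.1, 7.5]
width: 0.0061
grasp_force: 79.4
```

Request:
send_rows(targets=[[[0, 0, 0.6, 0, 0, 0, 1], [0, 0, 1, 0, 0, 0, 1], [0, 0, 1, 0, 0, 0, 1], [0, 0, 1, 0, 0, 0, 1], [0.47, -0.92, 0.2, 0, 0, 0.08, 1], [0.47, -0.92, 0, 0, 0, 0.08, 1], [0.47, -0.92, 0, 0, 0, 0.08, 1], [0.47, -0.92, 0, 0, 0, 0.08, 1], [0.47, -0.92, 0, 0, 0, 0.08, 1], [0.47, -0.92, 0, 0, 0, 0.08, 1]]])

```text
clock: 17.93
position: [0.5339, 0.0754, 0.3104]
ee_rot: [0.0, -0.056, 0.998, -0.0]
force: [-0.1, 0.5, -1.6]
width: 0.0063
grasp_force: 78.5
```

Request:
send_rows(targets=[[[0.47, -0.92, 0, 0, 0, 0.08, 1], [0.46, -0.92, 0, 0, 0, 0.08, 1], [0.46, -0.91, 0, 0, 0, 0.08, 1], [0, 0, 0, 0, 0, 0, 1], [0, 0, 0, 0, 0, 0, 1], [0, 0, 0, 0, 0, 0, 1], [0, 0, 0, 0, 0, 0, 1]]])

```text
clock: 18.52
position: [0.5748, -0.0049, 0.3097]
ee_rot: [-0.0, -0.068, 0.998, 0.0]
force: [-0.3, 0.2, -2.4]
width: 0.0058
grasp_force: 78.6
```

```bash
python3 - <<'E'
from h import *
c,im=shot("wrist","w10");goal(.5756,-.0058,.2450,1.7068);z=sense()["position"][2]-.197+.018
print("z",z);bores(c,im,z=z,thr=70)
a=.136;Rh=np.array([[np.cos(a),-np.sin(a)],[np.sin(a),np.cos(a)]])
def hp(x,y,zz): return proj(c,np.r_[Rh@[x/1e3,y/1e3]+[.5658,.0363],zz])[0].round(1)
print("L exp",[hp(4+b[0],-43+b[1],z) for b in BORES["L"]])
print("well rim corners",[hp(x,y,.065) for x in(-83,80) for y in(-59,59)])
print("T exp",[hp(4-b[0],43-b[1],.065) for b in BORES["T"]],"I",[hp(63,b[1],.065) for b in BORES["I"]])
im2=im.copy()
cv2.imwrite("pics/w10c.png",cv2.resize(im[30:300,160:480],None,fx=2,fy=2))
E
```

```text
t18.57 pos [ 0.5748 -0.0047  0.3098] zaxis [-0.001  0.    -1.   ] yawY 1.7083 F [ 0.2 -0.8 -2.3] w 0.0063 gf 78.6
units: shift [ 0.026 -0.037 -2.161] turn xy [-0.003 -0.006] z -0.015
z 0.13082289269437433
px [489 200  87  70] uv [[516.1, 232.3], [556.3, 221.6]] w [[0.5453, 0.1062], [0.5358, 0.1264]]
L exp [array([317.5, 210.7]), array([317.7, 293.9]), array([362.3, 293.9])]
well rim corners [array([296. , 100.8]), array([460.5, 101.1]), array([300.9, 291.7]), array([431.2, 291.9])]
T exp [array([419.6, 244.5]), array([427.9, 180.7]), array([389.4, 213.8])] I [array([319.7, 275.6]), array([351.3, 275.7]), array([382.9, 275.7]), array([414.5, 275.8])]
```

View pics/w10c.png

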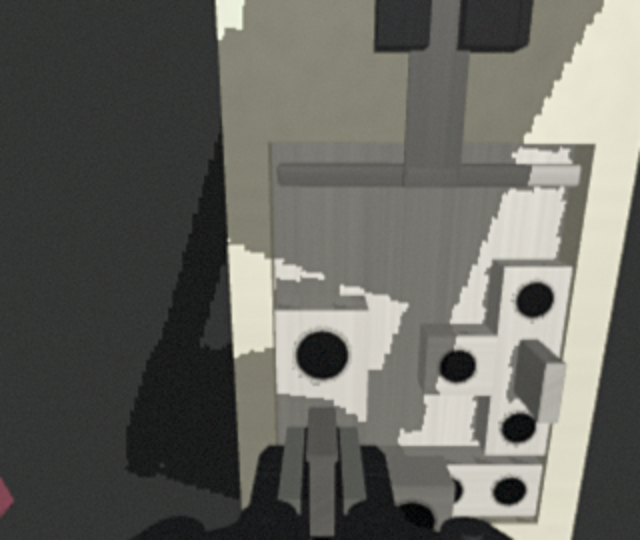

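L is held with its front bore at (321,207), about 2 mm off plan. T and I sit exactly where planned, within 1 px. I correct L and lower it.

Request:
send_rows(targets=[[[0.08, -0.09, -0.7, 0, 0, 0, 1], [0, 0, -0.5, 0, 0, 0, 1], [0, 0, -0.3, 0, 0, 0, 1], [0, 0, -0.25, 0, 0, 0, 1], [0, 0, -0.2, 0, 0, 0, 1], [0, 0, -0.15, 0, 0, 0, 1], [0, 0, -0.06, 0, 0, 0, 1], [0, 0, 0, 0, 0, 0, 1], [0, 0, 0, 0, 0, 0, 1]]])

```text
clock: 19.32
position: [0.578, -0.0085, 0.2456]
ee_rot: [0.0, -0.068, 0.998, -0.0]
force: [0.4, 0.4, -1.9]
width: 0.0064
grasp_force: 78.7
```

Request:
send_rows(targets=[[[0, 0, -0.03, 0, 0, 0, 1], [0, 0, 0, 0, 0, 0, 0.5], [0, 0, 0, 0, 0, 0, 0.3], [0, 0, 0, 0, 0, 0, 0.3], [0, 0, 0.6, 0, 0, 0, 0.3], [0, 0, 1, 0, 0, 0, 0.2], [0, 0, 1, 0, 0, 0, 0], [0, 0, 1, 0, 0, 0, 0], [0, 0, 0, 0, 0, 0, 0], [0, 0, 0, 0, 0, 0, 0]]])

```text
clock: 20.15
position: [0.5785, -0.0086, 0.3549]
ee_rot: [0.003, -0.068, 0.998, -0.001]
force: [-0.2, -0.6, -0.9]
width: 0.0428
grasp_force: 0.0
```

Request:
send_rows(targets=[[[0.08, 0.97, 0, 0, 0, -0.6, 0], [0.08, 0.97, 0, 0, 0, -0.6, 0], [0.08, 0.97, 0, 0, 0, -0.6, 0], [0.08, 0.97, 0, 0, 0, -0.6, 0], [0.08, 0.97, 0, 0, 0, -0.6, 0], [0.08, 0.97, 0, 0, 0, -0.6, 0], [0.08, 0.97, 0, 0, 0, -0.6, 0], [0.06, 0.97, 0, 0, 0, -0.6, 0], [0, 0, 0, 0, 0, 0, 0], [0, 0, 0, 0, 0, 0, 0]]])

```text
clock: 20.98
position: [0.5956, 0.2257, 0.3502]
ee_rot: [-0.001, 0.169, 0.986, -0.001]
force: [-0.6, -0.1, 0.5]
width: 0.0423
grasp_force: 0.0
```

```bash
python3 - <<'E'
from h import *
snapshot("wrist");c,im=shot("wrist","w11");goal(.5964,.2254,.1965,1.224);bores(c,im,thr=95);bores(c,im,thr=140)
print(proj(c,[(.5869,.1991,.018),(.5701,.2349,.018)]))
E
```

```text
t21.08 pos [0.596  0.2238 0.3508] zaxis [-0.002 -0.001 -1.   ] yawY 1.2279 F [0.3 0.  0.7] w 0.0427 gf 0.0
units: shift [ 0.013  0.053 -5.143] turn xy [ 0.009 -0.023] z -0.039
px [285 146  51  56] uv [[296.9, 184.6], [321.6, 160.2]] w [[0.587, 0.1993], [0.5704, 0.2344]]
    V err 0.0003 org [0.5608 0.2084] yaw -0.3437
px [285 173  34  23] uv [[296.8, 184.6]] w [[0.587, 0.1993]]
[[296.66763242 184.56301399]
 [321.95065976 159.78496982]]
```

Request:
send_rows(targets=[[[0.01, 0.05, -0.8, 0, 0, -0.04, 0], [0, 0, -1, 0, 0, 0, 0], [0, 0, -1, 0, 0, 0, 0], [0, 0, -1, 0, 0, 0, 0], [0, 0, -0.8, 0, 0, 0, 0], [0, 0, -0.5, 0, 0, 0, 0], [0, 0, 0, 0, 0, 0, 0.2], [0, 0, 0, 0, 0, 0, 0.3], [0, 0, 0, 0, 0, 0, 0.3]]])

```text
clock: 21.83
position: [0.5977, 0.2255, 0.2009]
ee_rot: [0.001, 0.173, 0.985, 0.0]
force: [-0.0, -0.6, 1.6]
width: 0.0299
grasp_force: 0.0
```

Request:
send_rows(targets=[[[0, 0, 0, 0, 0, 0, 1], [0, 0, 0, 0, 0, 0, 1], [0, 0, 0, 0, 0, 0, 1], [0, 0, 0, 0, 0, 0, 1], [0, 0, 0, 0, 0, 0, 1]]])

```text
clock: 22.25
position: [0.5976, 0.2259, 0.2013]
ee_rot: [0.002, 0.173, 0.985, 0.0]
force: [0.2, -1.7, 6.0]
width: 0.0059
grasp_force: 79.0
```

Request:
send_rows(targets=[[[0, 0, 0.6, 0, 0, 0, 1], [0, 0, 1, 0, 0, 0, 1], [0, 0, 1, 0, 0, 0, 1], [0, 0, 1, 0, 0, -0.66, 1], [0, 0, 0.53, 0, 0, -1, 1], [0, 0, 0, 0, 0, -1, 1], [0, 0, 0, 0, 0, -1, 1], [0, 0, 0, 0, 0, -1, 1], [0, 0, 0, 0, 0, -1, 1], [0, 0, 0, 0, 0, -1, 1]]])

```text
clock: 23.08
position: [0.5964, 0.2259, 0.3234]
ee_rot: [0.0, 0.488, 0.873, 0.0]
force: [0.1, -0.1, -0.7]
width: 0.0061
grasp_force: 78.2
```

Request:
send_rows(targets=[[[-0.19, -0.69, 0, 0, 0, -1, 1], [-0.19, -0.69, 0, 0, 0, -1, 1], [-0.19, -0.69, 0, 0, 0, -1, 1], [-0.19, -0.69, 0, 0, 0, -1, 1], [-0.19, -0.69, 0, 0, 0, -1, 1], [-0.19, -0.69, 0, 0, 0, -1, 1], [-0.19, -0.69, 0, 0, 0, -1, 1], [-0.19, -0.69, 0, 0, 0, -1, 1], [-0.19, -0.69, 0, 0, 0, -1, 1], [-0.19, -0.69, 0, 0, 0, -1, 1]]])

```text
clock: 23.92
position: [0.5391, 0.018, 0.3234]
ee_rot: [0.0, 0.846, 0.533, 0.0]
force: [0.5, -0.1, -0.6]
width: 0.0058
grasp_force: 78.3
```

Request:
send_rows(targets=[[[0, 0, 0, 0, 0, -1, 1], [0, 0, 0, 0, 0, -1, 1], [0, 0, 0, 0, 0, -1, 1], [0, 0, 0, 0, 0, -1, 1], [0, 0, 0, 0, 0, -1, 1], [0, 0, 0, 0, 0, -1, 1], [0, 0, 0, 0, 0, -1, 1], [0, 0, 0, 0, 0, -1, 1], [0, 0, 0, 0, 0, -1, 1], [0, 0, 0, 0, 0, -0.93, 1]]])

```text
clock: 24.75
position: [0.5395, 0.019, 0.3234]
ee_rot: [-0.0, 0.998, 0.065, 0.0]
force: [0.5, -0.3, -1.1]
width: 0.006
grasp_force: 78.3
```

```bash
cat >> h.py <<'E'
a=.136;Rh=np.array([[np.cos(a),-np.sin(a)],[np.sin(a),np.cos(a)]])
def hp(c,x,y,zz): return proj(c,np.r_[Rh@[x/1e3,y/1e3]+[.5658,.0363],zz])[0].round(1).tolist()
E
python3 - <<'E'
from h import *
snapshot("wrist");c,im=shot("wrist","w12");goal(.5419,.0189,.2483,-1.435);z=sense()["position"][2]-.2013+.018
print("V exp",[hp(c,-26+b[0],-14+b[1],z) for b in BORES["V"]])
print("rim",[hp(c,x,y,.065) for x in(-83,80) for y in(-59,59)])
print("T exp",[hp(c,4-b[0],43-b[1],.065) for b in BORES["T"]],"L",[hp(c,4+b[0],-43+b[1],.065) for b in BORES["L"]])
cv2.imwrite("pics/w12c.png",cv2.resize(im[60:330,160:480],None,fx=2,fy=2))
E
```

```text
t24.85 pos [0.5395 0.019  0.3233] zaxis [ 0.  0. -1.] yawY -1.4367 F [ 0.   0.6 -0.8] w 0.0061 gf 78.3
units: shift [ 0.079 -0.003 -2.5  ] turn xy [-0.     0.002] z 0.017
V exp [[321.7, 201.5], [276.0, 245.6]]
rim [[370.9, 261.1], [243.3, 262.3], [381.4, 67.3], [221.3, 69.1]]
T exp [[249.0, 135.3], [255.1, 202.0], [286.1, 169.6]] L [[355.5, 201.0], [357.6, 134.2], [322.2, 134.5]]
```

View pics/w12c.png

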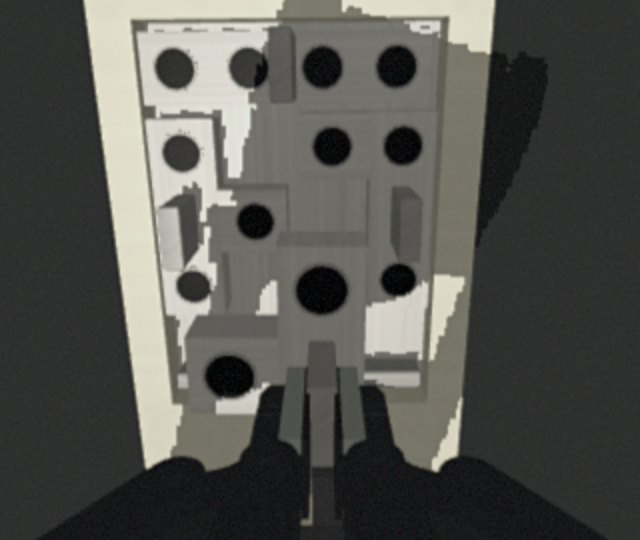

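V is held with bores at (320,205) and (274,248). The gap for it is clear, with T and L lying flat on either side. I shift it 2 mm back and 3 mm right, then lower it.

Request:
send_rows(targets=[[[0.08, -0.09, -0.6, 0, 0, 0, 1], [0, 0, -0.6, 0, 0, 0, 1], [0, 0, -0.4, 0, 0, 0, 1], [0, 0, -0.3, 0, 0, 0, 1], [0, 0, -0.25, 0, 0, 0, 1], [0, 0, -0.2, 0, 0, 0, 1], [0, 0, -0.13, 0, 0, 0, 1], [0, 0, 0, 0, 0, 0, 1], [0, 0, 0, 0, 0, 0, 1]]])

```text
clock: 25.6
position: [0.5424, 0.0161, 0.2491]
ee_rot: [0.0, 0.998, 0.068, 0.0]
force: [0.7, -0.6, -1.0]
width: 0.0056
grasp_force: 78.3
```

Request:
send_rows(targets=[[[0, 0, -0.04, 0, 0, 0, 1], [0, 0, 0, 0, 0, 0, 0.5], [0, 0, 0, 0, 0, 0, 0.4], [0, 0, 0, 0, 0, 0, 0.4], [0, 0, 0.6, 0, 0, 0, 0.4], [0, 0, 1, 0, 0, 0, 0.2], [0, 0, 1, 0, 0, 0, 0], [0, 0, 1, 0, 0, 0, 0], [0, 0, 0, 0, 0, 0, 0], [0, 0, 0, 0, 0, 0, 0]]])

```text
clock: 26.43
position: [0.5427, 0.016, 0.3578]
ee_rot: [0.001, 0.998, 0.067, 0.002]
force: [-0.5, 0.8, -0.3]
width: 0.0423
grasp_force: 0.0
```

```bash
python3 - <<'E'
from h import *
snapshot("wrist");c,im=shot("wrist","w13");st()
g=cv2.GaussianBlur(im,(3,3),0).max(2);m=(g<45).astype(np.uint8)
n,l,s_,ct=cv2.connectedComponentsWithStats(m)
rim=np.array([hp(c,x,y,.065) for x,y in((-83,-59),(-83,59),(80,59),(80,-59))],np.float32)
for i in range(1,n):
    if 60<s_[i][4]<600 and cv2.pointPolygonTest(rim,tuple(map(float,ct[i])),True)>2:
        w=plane(c,ct[i],.065)[0,:2]-[.5658,.0363];print(ct[i].round(1),s_[i][2:5],(w@Rh*1000).round(1))
print("V exp",[hp(c,-26+b[0],-14+b[1],.065) for b in BORES["V"]])
E
```

```text
t26.53 pos [0.5416 0.0162 0.3547] zaxis [-0.001  0.    -1.   ] yawY -1.4360 F [-0.5  0.4 -0.1] w 0.0429 gf 0.0
[318.2  97.4] [ 17  18 222] [ 62.6 -14.3]
[350.4  97.4] [ 16  18 219] [ 62.6 -42.3]
[322.1 131.9] [ 15  16 192] [ 33.4 -17.8]
[353.2 131.9] [ 16  16 196] [ 33.4 -45.8]
[288.  164.9] [ 15  15 177] [ 3.3 14.2]
[320.7 165.2] [ 15  15 175] [  3.  -16.6]
[350.9 190.6] [ 15  12 139] [-22.  -45.7]
[290.  193.1] [ 11  14 110] [-24.5  13.3]
V exp [[318.0, 166.2], [289.3, 194.6]]
```

All four blocks are in the well. Bore spacings at deck height come to 28 mm, so they lie flat, and the gaps match the plan. Now back to the knob to release it.

Request:
send_rows(targets=[[[-0.8, 0.09, 0, 0, 0, 0, -0.2], [-0.8, 0.09, 0, 0, 0, 0, -0.2], [-0.8, 0.09, 0, 0, 0, 0, -0.2], [-0.8, 0.1, 0, 0, 0, 0, -0.2], [-0.76, 0.1, 0, 0, 0, 0, -0.2], [0, 0, 0, 0, 0, 0, -0.2], [0, 0, -1, 0, 0, 0, -0.2], [0, 0, -1, 0, 0, 0, -0.2], [0, 0, -0.8, 0, 0, 0, -0.2], [0, 0, -0.3, 0, 0, 0, -0.2]]])

```text
clock: 27.37
position: [0.4214, 0.0305, 0.2583]
ee_rot: [-0.001, 0.998, 0.067, -0.004]
force: [-0.9, -0.1, -0.5]
width: 0.0511
grasp_force: 0.0
```

Request:
send_rows(targets=[[[0, 0, 0, 0, 0, 0, -0.2], [0, 0, 0, 0, 0, 0, -0.2], [0, 0, 0, 0, 0, 0, 0]]], squeeze=50)

```text
clock: 27.62
position: [0.4241, 0.03, 0.2635]
ee_rot: [0.0, 0.998, 0.067, 0.001]
force: [-0.0, 0.2, 0.1]
width: 0.043
grasp_force: 0.0
```

```bash
python3 - <<'E'
from h import *
snapshot("wrist");goal(.4228,.0302,.2613,-1.435)
E
```

```text
t27.67 pos [0.4242 0.03   0.2638] zaxis [ 0.002 -0.    -1.   ] yawY -1.4359 F [-1.   0.2 -0.5] w 0.0427 gf 0.0
units: shift [-0.045  0.005 -0.082] turn xy [0.005 0.023] z 0.009
```

Request:
send_rows(targets=[[[-0.04, 0, -0.08, 0, 0, 0, 0.5], [0, 0, 0, 0, 0, 0, 1], [0, 0, 0, 0, 0, 0, 1], [0, 0, 0, 0, 0, 0, 1], [0, 0, 0, 0, 0, 0, 1], [0, 0, 0, 0, 0, 0, 1], [0, 0, 0, 0, 0, 0, 1]]], squeeze=60)

```text
clock: 28.25
position: [0.4225, 0.0292, 0.2608]
ee_rot: [0.001, 0.998, 0.068, 0.001]
force: [-0.3, -5.7, 0.3]
width: 0.0161
grasp_force: 58.5
```

Request:
send_rows(targets=[[[-0.05, -0.007, 0, 0, 0, 0, 1], [-0.05, -0.007, 0, 0, 0, 0, 1], [0, 0, 0, 0, 0, 0, 1], [0, 0, 0, 0, 0, 0, 1]]])

```text
clock: 28.58
position: [0.421, 0.0291, 0.2613]
ee_rot: [0.001, 0.998, 0.067, 0.004]
force: [12.1, -2.4, -11.1]
width: 0.0161
grasp_force: 58.6
```

Request:
send_rows(targets=[[[-0.035, -0.005, 0, 0, 0, 0, 1], [0, 0, 0, 0, 0, 0, 1], [0.022, -0.165, 0, 0, 0, 0, 1], [0.022, -0.165, 0, 0, 0, 0, 1], [0.022, -0.165, 0, 0, 0, 0, 1], [0, 0, 0, 0, 0, 0, 1], [0, 0, 0, 0, 0, 0, 1]]])

```text
clock: 29.17
position: [0.4219, 0.0145, 0.2612]
ee_rot: [0.0, 0.998, 0.067, 0.004]
force: [10.9, 1.6, -8.8]
width: 0.016
grasp_force: 59.1
```

Request:
send_rows(targets=[[[0.17, 0.025, 0, 0, 0, 0, 1], [0.17, 0.025, 0, 0, 0, 0, 1], [0.17, 0.025, 0, 0, 0, 0, 1], [0.17, 0.025, 0, 0, 0, 0, 1], [0, 0, 0, 0, 0, 0, 1], [0, 0, 0, 0, 0, 0, 1]]])

```text
clock: 29.67
position: [0.4414, 0.0176, 0.261]
ee_rot: [0.0, 0.998, 0.067, 0.002]
force: [4.8, -0.6, 0.9]
width: 0.0162
grasp_force: 60.1
```

The bar is forward: the knob travelled 19.7 mm and the force fell to the spring's rest value. I release it and move over the cut-out.

Request:
send_rows(targets=[[[0, 0, 0, 0, 0, 0, 0.4], [0, 0, 0, 0, 0, 0, -0.2], [0, 0, 0, 0, 0, 0, -0.2], [0, 0, 0.8, 0, 0, 0, -0.2], [0, 0, 1, 0, 0, 0, -0.2], [0, 0, 1, 0, 0, 0, -0.2], [0, 0, 0.5, 0, 0, 0, -0.2], [0, 0, 0, 0, 0, 0, -0.2], [0, 0, 0, 0, 0, 0, -0.2]]])

```text
clock: 30.42
position: [0.4402, 0.0178, 0.3595]
ee_rot: [0.0, 0.998, 0.067, 0.001]
force: [0.0, -0.4, 0.2]
width: 0.0515
grasp_force: 0.0
```

```bash
python3 - <<'E'
from h import *
c,im=shot("wrist","w14");st()
kn=hp(c,-125,0,.117);print("knob exp",kn)
g=im.max(2);x,y=map(int,kn);s=g[max(0,y-30):y+30,x-30:x+30];m=(s<30).astype(np.uint8)
n,l,st_,ct=cv2.connectedComponentsWithStats(m)
for i in range(1,n):
    if st_[i][4]>80:
        u=ct[i]+[x-30,max(0,y-30)];w=plane(c,u,.117)[0,:2]-[.5658,.0363];print(u,st_[i],(w@Rh*1000).round(1))
E
```

```text
t30.47 pos [0.4398 0.0179 0.3584] zaxis [-0.001  0.    -1.   ] yawY -1.4360 F [ 0.2  0.1 -0. ] w 0.0512 gf 0.0
knob exp [319.5, 211.0]
[321.21854305 204.41942605] [ 23  10  20  29 453] [-119.4   -1.4]
[318.0896861  235.94394619] [  0  49  60  11 446] [-147.3    1.2]
```

Request:
send_rows(targets=[[[0.14, -1, 0, 0, 0, 0, -0.8], [0.14, -1, 0, 0, 0, 0, -0.8], [0.14, -1, 0, 0, 0, 0, -0.8], [0.14, -1, 0, 0, 0, 0, -0.8], [0.14, -1, 0, 0, 0, 0, -0.8], [0.14, -1, 0, 0, 0, 0, -0.8], [0.14, -1, 0, 0, 0, 0, -0.8], [0.14, -1, 0, 0, 0, 0, -0.8], [0.14, -1, 0, 0, 0, 0, -0.8], [0.14, -1, 0, 0, 0, 0, -0.8]]])

```text
clock: 31.3
position: [0.4817, -0.2833, 0.3566]
ee_rot: [-0.002, 0.998, 0.067, -0.001]
force: [0.4, 0.1, 0.0]
width: 0.0768
grasp_force: 0.0
```

Request:
send_rows(targets=[[[0, -0.9, 0, 0, 0, 0, -0.8], [0, -0.9, 0, 0, 0, 0, -0.8], [0, 0, 0, 0, 0, 0, -0.8], [0, 0, 0, 0, 0, 0, -0.8]]])

```text
clock: 31.63
position: [0.4816, -0.337, 0.3566]
ee_rot: [-0.002, 0.998, 0.066, -0.001]
force: [0.4, 0.6, 0.7]
width: 0.0767
grasp_force: 0.0
```

```bash
python3 - <<'E'
from h import *
snapshot("wrist");c,im=shot("wrist","w15");st()
x,y=map(int,proj(c,(.495,-.346,.048))[0]);print(x,y)
cv2.imwrite("pics/w15c.png",cv2.resize(im[max(0,y-100):y+100,x-130:x+130],None,fx=3,fy=3))
print("crop origin",x-130,max(0,y-100))
g=im[max(0,y-100):y+100,x-130:x+130];m=(g.max(2)>110).astype(np.uint8)
cs,_=cv2.findContours(m,cv2.RETR_EXTERNAL,cv2.CHAIN_APPROX_NONE)
for q in cs:
    if cv2.contourArea(q)>300:
        b=cv2.boxPoints(cv2.minAreaRect(q))+[x-130,max(0,y-100)];w=plane(c,b,.048)[:,:2]
        print(cv2.contourArea(q),b.round(0).tolist(),w.round(4).tolist(),w.mean(0),[np.linalg.norm(w[i]-w[i-1]).round(4) for i in(1,2)])
E
```

```text
t31.73 pos [ 0.482  -0.3354  0.3573] zaxis [-0.002  0.003 -1.   ] yawY -1.4361 F [ 0.4  0.6 -0.9] w 0.0768 gf 0.0
333 177
crop origin 203 77
24547.0 [[220.0, 276.0], [220.0, 77.0], [462.0, 77.0], [462.0, 276.0]] [[0.3615, -0.2334], [0.574, -0.2297], [0.6033, -0.4473], [0.3993, -0.5098]] [ 0.48454492 -0.35503794] [np.float64(0.2126), np.float64(0.2196)]
4052.5 [[203.0, 77.0], [304.0, 77.0], [304.0, 164.0], [203.0, 164.0]] [[0.572, -0.2144], [0.5842, -0.3053], [0.5047, -0.3145], [0.4911, -0.2142]] [ 0.53800096 -0.26209268] [np.float64(0.0918), np.float64(0.08)]
```

View pics/w15c.png

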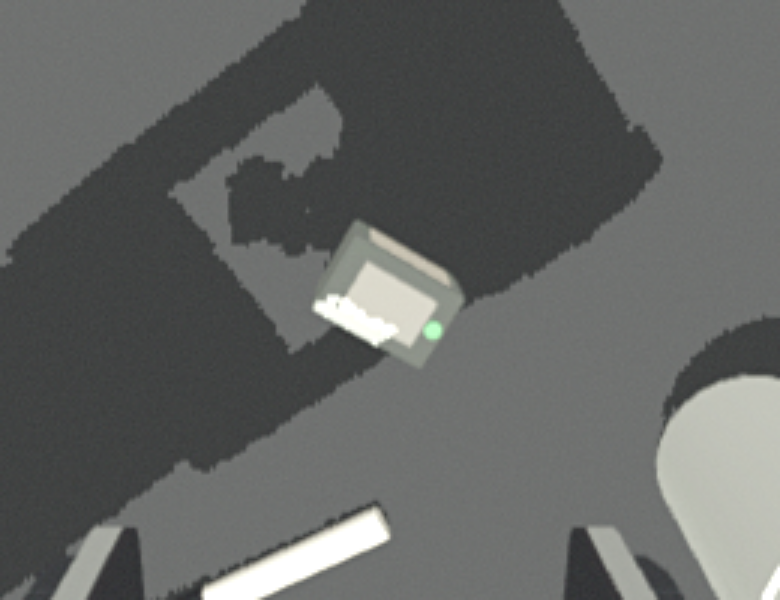

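The cut-out's top face has crop corners (313,307), (418,367), (463,300) and (358,240), with side ratio 1.5 as expected for 44 x 30. I'll turn these into a pose and also check the knob.

```bash
python3 - <<'E'
from h import *
c=calibration("wrist")
q=np.array([(313,307),(418,367),(463,300),(358,240)])/3+[203,77]
w=plane(c,q,.048)[:,:2];print(w.round(4).tolist(),"ctr",w.mean(0).round(4),[np.linalg.norm(w[i]-w[i-1]).round(4) for i in range(4)])
d=w[1]-w[0];e=w[2]-w[3];f=w[0]-w[3]
print("long",np.arctan2(*(d+e)[::-1]),"short+90",np.arctan2(f[1],f[0])+np.pi/2)
p=plane(c,np.array([(392,303)])/3+[203,77],.048);print("panel",p)
goal(*w.mean(0),.1907,np.arctan2(*(d+e)[::-1]))
# refine: edges from gradient in crop by threshold vs surroundings
E
```

```text
[[0.4896, -0.3192], [0.4732, -0.358], [0.499, -0.3693], [0.5144, -0.3312]] ctr [ 0.4941 -0.3444] [np.float64(0.0275), np.float64(0.0422), np.float64(0.0282), np.float64(0.0411)]
long -1.9640394685127944 short+90 4.259786037687717
panel [[ 0.49467258 -0.34561138  0.048     ]]
t31.73 pos [ 0.482  -0.3354  0.3573] zaxis [-0.002  0.003 -1.   ] yawY -1.4361 F [ 0.4  0.6 -0.9] w 0.0768 gf 0.0
units: shift [ 0.403 -0.302 -5.552] turn xy [-0.028 -0.023] z -5.279
```

Request:
send_rows(targets=[[[0.2, -0.16, -0.3, 0, 0, -0.92, -0.8], [0.2, -0.16, -0.5, 0, 0, -0.92, -0.8], [0, 0, -0.5, 0, 0, -0.92, -0.8], [0, 0, -0.5, 0, 0, -0.92, -0.8], [0, 0, -0.5, 0, 0, -0.93, -0.8], [0, 0, -0.5, 0, 0, -0.93, -0.8], [0, 0, 0, 0, 0, 0, -0.8], [0, 0, 0, 0, 0, 0, -0.8], [0, 0, 0, 0, 0, 0, -0.8]]])

```text
clock: 32.48
position: [0.4948, -0.3452, 0.2758]
ee_rot: [0.0, 0.978, -0.206, 0.0]
force: [-0.1, -0.7, 1.3]
width: 0.0769
grasp_force: 0.0
```

```bash
python3 - <<'E'
from h import *
snapshot("wrist");c,im=shot("wrist","w16");goal(.4943,-.3448,.1907,-1.99)
x,y=map(int,proj(c,(.4943,-.3448,.048))[0]);print(x,y)
g=im[y-45:y+45,x-60:x+60];np.set_printoptions(linewidth=250)
print(cv2.resize(g.max(2),(40,30),interpolation=cv2.INTER_AREA))
hs=cv2.cvtColor(g,cv2.COLOR_BGR2HSV);print(cv2.resize(hs[...,1],(40,30),interpolation=cv2.INTER_AREA)[::3])
E
```

```text
t32.58 pos [ 0.4949 -0.3458  0.2764] zaxis [ 0.001 -0.001 -1.   ] yawY -1.9878 F [ 0.2 -0.1 -0.3] w 0.0770 gf 0.0
units: shift [-0.019  0.032 -2.858] turn xy [0.015 0.015] z -0.022
320 220
[[ 76  77  77 ...  76  78  76]
 [ 84  77  76 ...  77  77  85]
 [124  85  76 ...  77  76 121]
 ...
 [ 76  77  77 ... 128 128 129]
 [ 77  77  77 ... 128 127 128]
 [ 76  76  77 ... 128 128 127]]
[[ 8 11  9  8 10 10  8  7 10  8  8  8  7  8  9  7  8  7  7  7  7 10  9  9  8  9  9 11  8  7  6  6  9  8  8  8  9 10  9  6]
 [ 5  6  9  8 10  9  7  6  6  7  8  8  9  7  7  8  8  9  8  7  7 11  7  9  9 10  9 10  9  7  9  7 10 10  6  9  8  7  7  5]
 [ 4  5  5  5  4  4  4  4  4  4  5 12 15 20 25 25 25 25 26 25 25 25 25 25 25 26 22 14 16  7 10  7  8  7  4  5  5  5  5  4]
 [ 6  4  4  4  5  5  5  5  4  4 11 13 14 15 15 15 15 16 16 15 15 16 16 17 16 18 17 15 15 14  8  9  4  4  4  4  5  4  4  4]
 [ 8  5  3  4  4  4  5  4  5  3 11 15 14 15 15 15 15 15 15 15 15 15 15 15 15 15 15 15 14 15  6  4  4  4  5  4  4  4  5  5]
 [13  8  9  8 10  8  7  8  6  8 12 10 15 15 15 15 14 14 14 14 14 15 14 15 15 15 38 54 55 25  4  4  5  4  4  4  5  5  5  3]
 [ 8  7  8 11  9  9  8  7  5  9 12  5  3  3  0  0  0  0  0  0  0  0  0  0  6 15 17 18 18 13  4  4  5  5  4  4  4  3  4  4]
 [ 7  7  7  8  7  7  7  7  7  8  9 12 13 13 14 13 13 15 14 15 15 15 11  9  9  9  6  7  5  4  5  4  4  4  5  4  4  5  4  4]
 [ 7  8  9  7 10  9  7  7  9  8  7  7  7  7 10  8  6  9  7  7  9  9  9  7  6  4  4  4  4  4  4  4  4  5  4  4  5  3  4  4]
 [ 7  7  9  7  8 10 12  8  9 10  8  9  6  6  8  8  8  7  8  6  9  6  6  5  5  5  4  4  4  5  4  4  5  4  5  4  4  4  4  4]]
```

Request:
send_rows(targets=[[[-0.02, 0.03, -1, 0, 0, 0, -0.8], [0, 0, -1, 0, 0, 0, -0.8], [0, 0, -0.86, 0, 0, 0, -0.8], [0, 0, 0, 0, 0, 0, -0.4], [0, 0, 0, 0, 0, 0, -0.2], [0, 0, 0, 0, 0, 0, 0], [0, 0, 0, 0, 0, 0, 0.5], [0, 0, 0, 0, 0, 0, 0.5], [0, 0, 0, 0, 0, 0, 0.5]]], squeeze=60)

```text
clock: 33.33
position: [0.4945, -0.3455, 0.1913]
ee_rot: [0.001, 0.978, -0.208, 0.001]
force: [-0.8, 0.6, 3.3]
width: 0.0432
grasp_force: 62.2
```

The cut-out is gripped at width 43 mm. I lift it and carry it over the socket, turning so the camera stays on the robot side, away from the tube rack.

Request:
send_rows(targets=[[[0, 0, 0.6, 0, 0, 0, 0.5], [0, 0, 1, 0, 0, 0, 0.5], [0, 0, 1, 0, 0, 0, 0.5], [0, 0, 1, 0, 0, 0.95, 0.5], [0, 0, 0.3, 0, 0, 1, 0.5], [0, 0, 0, 0, 0, 1, 0.5], [0, 0, 0, 0, 0, 1, 0.5], [0, 0, 0, 0, 0, 1, 0.5], [0, 0, 0, 0, 0, 1, 0.5], [0, 0, 0, 0, 0, 1, 0.5]]])

```text
clock: 34.17
position: [0.4938, -0.3449, 0.3071]
ee_rot: [0.0, 0.99, 0.14, 0.0]
force: [-1.1, 0.5, -0.8]
width: 0.0432
grasp_force: 61.3
```

Request:
send_rows(targets=[[[0.25, 0.55, 0, 0, 0, 1, 0.5], [0.25, 0.55, 0, 0, 0, 1, 0.5], [0.25, 0.55, 0, 0, 0, 1, 0.5], [0.25, 0.55, 0, 0, 0, 1, 0.5], [0.25, 0.55, 0, 0, 0, 1, 0.5], [0.25, 0.55, 0, 0, 0, 1, 0.5], [0.25, 0.55, 0, 0, 0, 1, 0.5], [0.25, 0.55, 0, 0, 0, 1, 0.5], [0.25, 0.55, 0, 0, 0, 1, 0.5], [0.25, 0.55, 0, 0, 0, 1, 0.5]]])

```text
clock: 35.0
position: [0.5691, -0.1791, 0.3071]
ee_rot: [0.0, 0.802, 0.598, 0.0]
force: [0.0, 0.5, -1.3]
width: 0.0429
grasp_force: 61.3
```

Request:
send_rows(targets=[[[0.25, 0.55, 0, 0, 0, 1, 0.5], [0.25, 0.55, 0, 0, 0, 1, 0.5], [0.25, 0.55, 0, 0, 0, 1, 0.5], [0.25, 0.55, 0, 0, 0, 1, 0.5], [0.25, 0.55, 0, 0, 0, 1, 0.5], [0.25, 0.55, 0, 0, 0, 1, 0.5], [0.25, 0.55, 0, 0, 0, 1, 0.5], [0.25, 0.55, 0, 0, 0, 1, 0.5], [0.25, 0.55, 0, 0, 0, 1, 0.5], [0.25, 0.55, 0, 0, 0, 1, 0.5]]])

```text
clock: 35.83
position: [0.6441, -0.014, 0.307]
ee_rot: [0.0, 0.417, 0.909, 0.0]
force: [-0.2, -0.2, 0.2]
width: 0.0435
grasp_force: 61.3
```

Request:
send_rows(targets=[[[0.25, 0.55, 0, 0, 0, 1, 0.5], [0.25, 0.55, 0, 0, 0, 1, 0.5], [0.25, 0.55, 0, 0, 0, 1, 0.5], [0.25, 0.55, 0, 0, 0, 1, 0.5], [0.18, 0.05, 0, 0, 0, 1, 0.5], [0, 0, 0, 0, 0, 1, 0.5], [0, 0, 0, 0, 0, 1, 0.5], [0, 0, 0, 0, 0, 1, 0.5], [0, 0, 0, 0, 0, 1, 0.5], [0, 0, 0, 0, 0, 1, 0.5]]])

```text
clock: 36.67
position: [0.6792, 0.0527, 0.3069]
ee_rot: [0.0, -0.07, 0.998, -0.0]
force: [0.0, 0.7, -0.9]
width: 0.0433
grasp_force: 61.3
```

```bash
python3 - <<'E'
from h import *
goal(.6797,.0519,.3,1.7068)
E
```

```text
t36.67 pos [0.6792 0.0527 0.3069] zaxis [ 0.001 -0.    -1.   ] yawY 1.7102 F [ 0.   0.7 -0.9] w 0.0433 gf 61.3
units: shift [ 0.017 -0.026 -0.231] turn xy [0.001 0.007] z -0.034
```

```bash
python3 - <<'E'
from h import *
c,im=shot("wrist","w17");st();s=sense();zb=s["position"][2]-.1913;p=s["position"][:2]
h0=(Rh.T@(p-[.5658,.0363])*1000);print("tool in heater",h0.round(1))
print("exp",{n:[hp(c,h0[0]+x,h0[1]+y,zb+z) for y in(-22,0,22)] for n,x,z in(("tongue bot front",-12,0),("front bot",-15,.014),("front top",-15,.048),("rear top",15,.048))})
print("socket",[hp(c,115+x,y,.065) for x,y in((-13,-20),(-13,20),(13,20),(13,-20))])
hs=cv2.cvtColor(im,cv2.COLOR_BGR2HSV)
for u in(306,320,334):
    print(u,"V",hs[150:330:2,u-2:u+3,2].mean(1).astype(int).tolist());print("  S",hs[150:330:2,u-2:u+3,1].mean(1).astype(int).tolist())
E
```

```text
t36.72 pos [0.6792 0.0526 0.3069] zaxis [ 0.001 -0.    -1.   ] yawY 1.7159 F [-0.9 -0.3 -0.9] w 0.0431 gf 61.3
tool in heater [114.6   0.8]
exp {'tongue bot front': [[284.3, 226.0], [319.6, 226.1], [355.0, 226.2]], 'front bot': [[281.1, 231.3], [319.5, 231.4], [358.0, 231.6]], 'front top': [[271.1, 263.3], [319.2, 263.5], [367.3, 263.6]], 'rear top': [[274.4, 316.4], [319.1, 316.6], [363.7, 316.7]]}
socket [[293.6, 199.0], [344.1, 199.2], [343.1, 229.1], [294.5, 228.9]]
306 V [15, 12, 44, 94, 183, 219, 215, 212, 210, 126, 121, 203, 222, 221, 221, 221, 222, 222, 221, 221, 222, 218, 61, 37, 38, 40, 28, 18, 20, 17, 19, 21, 19, 20, 17, 18, 86, 108, 105, 78, 80, 74, 59, 91, 106, 105, 103, 105, 105, 104, 106, 106, 104, 104, 57, 61, 63, 69, 68, 68, 71, 69, 76, 120, 122, 121, 121, 122, 121, 121, 120, 122, 121, 122, 121, 121, 121, 121, 124, 70, 68, 69, 68, 179, 174, 174, 172, 171, 174, 161]
  S [97, 161, 22, 14, 13, 13, 13, 13, 13, 33, 33, 28, 25, 25, 24, 24, 24, 25, 24, 25, 26, 25, 30, 24, 21, 18, 50, 62, 63, 81, 57, 42, 59, 35, 66, 66, 35, 34, 32, 15, 15, 13, 24, 34, 37, 37, 39, 35, 37, 38,
[... 1023 characters left out ...]
221, 222, 223, 223, 222, 221, 211, 44, 38, 40, 37, 41, 19, 21, 19, 18, 19, 17, 18, 20, 18, 83, 111, 103, 79, 80, 78, 65, 116, 123, 119, 109, 103, 103, 104, 104, 105, 106, 103, 59, 60, 63, 67, 69, 70, 71, 69, 81, 122, 121, 120, 121, 121, 121, 121, 121, 122, 121, 121, 121, 121, 121, 122, 123, 70, 69, 69, 66, 64, 66, 65, 69, 68, 70, 72]
  S [159, 134, 98, 176, 19, 13, 13, 13, 13, 31, 32, 28, 25, 24, 25, 24, 24, 25, 24, 25, 24, 27, 20, 19, 24, 23, 23, 67, 48, 122, 76, 92, 81, 37, 55, 60, 34, 36, 33, 14, 14, 15, 25, 34, 36, 35, 35, 39, 39, 37, 35, 38, 39, 37, 16, 21, 21, 14, 29, 18, 22, 20, 22, 22, 24, 23, 24, 23, 22, 22, 23, 24, 24, 21, 23, 23, 23, 23, 23, 24, 22, 25, 20, 6, 12, 8, 11, 11, 8, 9]
```

```bash
python3 - <<'E'
from h import *
c=calibration("wrist");st();im=cv2.imread("pics/w17.png");g=im.max(2).astype(int)
for r in(198,208,216,224): print(r,g[r,276:366:1].tolist())
for u in (300,320,338): print(u,((plane(c,[(u,193.2)],.065)[0,:2]-[.5658,.0363])@Rh*1000).round(1))
im=cv2.imread("pics/w2.png").max(2).astype(int)
print("w2 col",[im[272:310,u].tolist() for u in(313,325,337)]);print("row",[im[r,298:352].tolist() for r in(284,290,297)])
E
```

```text
t36.72 pos [0.6792 0.0526 0.3069] zaxis [ 0.001 -0.    -1.   ] yawY 1.7159 F [-0.9 -0.3 -0.9] w 0.0431 gf 61.3
198 [219, 220, 218, 220, 220, 220, 224, 230, 149, 53, 29, 40, 38, 42, 39, 46, 50, 38, 36, 39, 37, 41, 34, 38, 43, 37, 39, 36, 36, 40, 37, 39, 38, 43, 39, 34, 42, 35, 36, 41, 35, 39, 41, 42, 40, 36, 44, 38, 40, 37, 40, 38, 42, 38, 39, 36, 38, 38, 41, 42, 43, 42, 45, 39, 38, 37, 37, 40, 36, 43, 31, 95, 233, 157, 121, 121, 121, 124, 124, 122, 126, 122, 122, 123, 122, 122, 122, 121, 123, 121]
208 [201, 219, 222, 224, 223, 156, 132, 123, 127, 59, 17, 13, 19, 19, 10, 64, 104, 57, 19, 21, 14, 20, 17, 16, 16, 22, 25, 16, 17, 22, 20, 6, 22, 23, 23, 22, 19, 12, 19, 17, 15, 12, 14, 18, 24, 23, 16, 20, 17, 16, 15, 26, 21, 18, 20, 23, 17, 15, 26, 21, 17, 17, 16, 31, 103, 66, 39, 41, 37, 35, 34, 75, 122, 126, 120, 124, 124, 122, 124, 124, 125, 124, 122, 125, 121, 121, 123, 123, 122, 122]
216 [123, 124, 123, 125, 124, 124, 128, 124, 127, 84, 35, 12, 17, 11, 25, 45, 103, 69, 26, 18, 17, 20, 9, 22, 19, 9, 25, 22, 24, 17, 24, 22, 15, 18, 21, 20, 20, 22, 16, 13, 19, 17, 21, 17, 21, 16, 20, 15,
[... 1254 characters left out ...]
, 155, 57, 29, 31, 57, 81, 45, 37, 36, 38, 30, 37, 35, 38, 34, 37, 30, 38, 36, 35, 33, 38, 37, 41, 36, 36, 38, 37, 37, 31, 32, 43, 35, 34, 30, 75, 50, 30, 21, 113, 227, 226, 224, 222, 222, 223, 222], [222, 222, 221, 222, 223, 223, 227, 233, 137, 38, 29, 32, 94, 49, 32, 32, 30, 33, 36, 34, 32, 34, 34, 34, 33, 32, 29, 36, 32, 37, 33, 28, 35, 31, 31, 33, 31, 36, 35, 29, 29, 34, 62, 38, 35, 26, 114, 227, 226, 223, 222, 223, 222, 222], [222, 220, 222, 220, 221, 222, 224, 228, 205, 106, 27, 30, 76, 132, 134, 135, 116, 113, 113, 112, 124, 127, 127, 131, 131, 135, 137, 134, 134, 123, 113, 115, 113, 126, 126, 126, 134, 132, 134, 133, 137, 127, 119, 55, 25, 32, 115, 227, 225, 224, 223, 222, 221, 222]]
```

Request:
send_rows(targets=[[[0, 0, -0.5, 0, 0, -0.05, 0.5], [0, 0, -0.5, 0, 0, 0, 0.5], [0, 0, 0, 0, 0, 0, 0.5], [0, 0, 0, 0, 0, 0, 0.5], [0, 0, 0, 0, 0, 0, 0.5], [0, 0, 0, 0, 0, 0, 0.5]]])

```text
clock: 37.22
position: [0.6795, 0.0526, 0.2771]
ee_rot: [0.001, -0.064, 0.998, -0.0]
force: [0.9, 0.3, -0.3]
width: 0.0436
grasp_force: 61.4
```

```bash
python3 - <<'E'
from h import *
snapshot("wrist");c,im=shot("wrist","w18");s=sense();goal(.6797,.0519,.2423,1.7068)
p=s["position"][:2];h0=Rh.T@(p-[.5658,.0363])*1000;print("tool in heater",h0.round(2))
sk=[hp(c,115+x,y,.065) for x,y in((-13,-20),(-13,20),(13,20),(13,-20))];print("socket exp",sk)
print("deck edges exp rows",[(x,hp(c,x,-75,.065),hp(c,x,75,.065)) for x in(80,99)])
g=im.max(2).astype(int)
r0=int(sk[0][1])
for r in range(r0-2,r0+24,5): 
    print(r,g[r,270:372].tolist())
print("col320",g[r0-20:r0+130,320].tolist())
for r in (r0+55,r0+62): print("blk",r,g[r,250:392].tolist())
for r in (r0-10,r0): print("deck",r,g[r,190:250].tolist(),g[r,380:460].tolist(), hp(c,97,-75,.065),hp(c,97,75,.065))
E
```

```text
t37.32 pos [0.6795 0.0525 0.2772] zaxis [ 0.001 -0.    -1.   ] yawY 1.6998 F [-0.3  0.2 -0.5] w 0.0430 gf 61.4
units: shift [ 0.006 -0.021 -1.163] turn xy [0.002 0.014] z 0.070
tool in heater [114.88   0.66]
socket exp [[289.8, 212.4], [347.6, 212.1], [346.7, 245.6], [291.3, 245.9]]
deck edges exp rows [(80, [206.0, 182.2], [431.1, 180.8]), (99, [209.8, 208.8], [427.7, 207.6])]
210 [217, 218, 219, 219, 219, 219, 219, 222, 229, 138, 48, 25, 37, 38, 36, 35, 38, 32, 36, 40, 38, 38, 40, 36, 32, 31, 40, 36, 38, 37, 38, 34, 39, 37, 37, 39, 34, 40, 37, 36, 34, 39, 38, 39, 34, 41, 37, 41, 43, 34, 41, 39, 37, 42, 38, 41, 39, 38, 36, 37, 33, 38, 38, 38, 33, 38, 36, 36, 39, 41, 39, 40, 33, 34, 37, 38, 40, 33, 40, 33, 25, 93, 227, 225, 223, 224, 148, 119, 121, 125, 125, 125, 125, 122, 123, 123, 122, 124, 123, 122, 123, 120]
215 [219, 220, 220, 220, 220, 221, 220, 225, 231, 152, 55, 18, 19, 15, 27, 28, 38, 100, 107, 76, 32, 16, 17, 24, 15, 21, 30, 17, 23, 20, 19, 21, 24, 19, 19, 21, 21, 14, 18, 21, 13, 17, 15, 23, 14, 14, 8, 18, 19, 17, 21, 20, 26, 17, 26, 18, 14, 5, 24, 15, 15, 22, 17, 19, 21, 1
[... 4461 characters left out ...]
28.1, 204.9]
deck 212 [55, 53, 51, 50, 53, 52, 55, 50, 53, 50, 54, 48, 50, 50, 54, 49, 52, 82, 124, 127, 122, 126, 126, 124, 124, 122, 124, 125, 123, 123, 123, 124, 127, 128, 124, 126, 126, 126, 125, 125, 127, 125, 123, 123, 118, 132, 218, 221, 216, 218, 217, 219, 218, 218, 219, 221, 220, 222, 219, 222] [125, 125, 125, 125, 123, 118, 134, 222, 224, 220, 220, 220, 220, 219, 219, 219, 219, 219, 218, 218, 219, 218, 219, 220, 219, 219, 220, 219, 220, 220, 220, 221, 219, 218, 220, 218, 219, 219, 219, 219, 218, 219, 223, 230, 131, 51, 47, 51, 48, 51, 50, 53, 49, 51, 51, 52, 48, 48, 50, 56, 52, 51, 48, 52, 50, 48, 47, 52, 52, 50, 51, 49, 54, 49, 50, 50, 51, 52, 54, 52] [209.4, 206.1] [428.1, 204.9]
```

The socket mouth's centre is at column 315.7 and the held block's at 320.2. So the hole lies about 3.1 mm to the right (heater -y); my heater fit was biased because the arm was still settling when I took it. The x position agrees. I correct and approach the mouth.

Request:
send_rows(targets=[[[0.017, -0.102, 0, 0, 0, 0.07, 0.5], [0, 0, -0.3, 0, 0, 0, 0.5], [0, 0, -0.2, 0, 0, 0, 0.5], [0, 0, -0.1, 0, 0, 0, 0.5], [0, 0, 0, 0, 0, 0, 0.5], [0, 0, 0, 0, 0, 0, 0.5], [0, 0, 0, 0, 0, 0, 0.5]]])

```text
clock: 37.9
position: [0.6797, 0.0496, 0.2582]
ee_rot: [-0.0, -0.068, 0.998, 0.0]
force: [0.4, 0.2, -0.2]
width: 0.0433
grasp_force: 61.7
```

```bash
python3 - <<'E'
from h import *
snapshot("wrist");c,im=shot("wrist","w19");st()
g=im.max(2).astype(int)
print("col320",g[200:246,320].tolist())
for r in(222,226): print(r,"L",g[r,270:302].tolist(),"R",g[r,340:375].tolist())
for r in(231,233): print("tongue",r,g[r,275:365].tolist())
E
```

```text
t38.00 pos [0.6798 0.0496 0.2585] zaxis [ 0. -0. -1.] yawY 1.7071 F [-0.4 -0.8 -0.8] w 0.0432 gf 61.7
col320 [222, 220, 222, 220, 219, 218, 218, 219, 218, 218, 218, 219, 220, 220, 223, 228, 208, 76, 30, 34, 38, 31, 31, 32, 29, 8, 21, 57, 81, 80, 79, 81, 78, 64, 56, 73, 100, 109, 108, 107, 106, 108, 105, 107, 105, 102]
222 L [217, 219, 218, 220, 222, 221, 206, 204, 210, 213, 123, 40, 31, 20, 13, 21, 20, 18, 18, 14, 17, 19, 12, 16, 17, 27, 16, 17, 15, 22, 13, 12] R [37, 33, 33, 38, 38, 38, 42, 38, 35, 39, 34, 33, 37, 36, 33, 37, 36, 33, 23, 96, 228, 154, 119, 122, 120, 123, 126, 122, 125, 125, 125, 123, 123, 122, 124]
226 L [224, 225, 227, 150, 115, 132, 121, 123, 127, 127, 87, 31, 16, 15, 24, 12, 25, 22, 57, 104, 106, 48, 20, 24, 24, 14, 25, 24, 26, 18, 22, 23] R [34, 35, 32, 35, 35, 27, 29, 32, 36, 87, 103, 80, 27, 15, 33, 41, 34, 34, 36, 72, 124, 128, 124, 125, 123, 124, 125, 123, 124, 125, 125, 124, 127, 126, 124]
tongue 231 [123, 123, 125, 124, 129, 98, 36, 21, 20, 15, 18, 15, 19, 55, 92, 85, 80, 80, 78, 82, 81, 79, 79, 80, 81, 82, 82, 81, 81, 80, 80, 80, 80, 80, 80, 83, 82, 81, 80, 81, 81, 82, 81, 82, 80, 81, 82, 79, 81, 81, 81, 79, 79, 80, 79, 78, 81, 80, 81, 81, 82, 80, 80, 81, 83, 83, 81, 79, 77, 80, 80, 81, 81, 82, 80, 84, 79, 38, 18, 29, 34, 34, 25, 33, 86, 124, 130, 123, 123, 125]
tongue 233 [124, 124, 122, 124, 127, 106, 45, 16, 39, 48, 52, 50, 49, 48, 72, 70, 67, 67, 68, 68, 68, 70, 69, 69, 66, 68, 69, 64, 63, 66, 66, 62, 63, 61, 67, 62, 66, 64, 62, 66, 64, 61, 62, 67, 63, 64, 64, 63, 69, 70, 69, 75, 71, 76, 72, 72, 69, 72, 77, 70, 72, 70, 65, 60, 60, 59, 59, 59, 60, 73, 77, 74, 73, 72, 74, 74, 76, 77, 74, 76, 77, 73, 66, 53, 98, 125, 124, 126, 124, 124]
```

Request:
send_rows(targets=[[[0.013, 0.002, -0.05, 0, 0, 0, 0.5], [0, 0, -0.05, 0, 0, 0, 0.5], [0, 0, -0.05, 0, 0, 0, 0.5], [0, 0, 0, 0, 0, 0, 0.5], [0, 0, 0, 0, 0, 0, 0.5]]])

```text
clock: 38.42
position: [0.68, 0.0496, 0.2535]
ee_rot: [-0.0, -0.068, 0.998, 0.0]
force: [0.8, 0.3, -0.3]
width: 0.0429
grasp_force: 61.7
```

No contact force and the tongue bottom is already below deck level, so it's entering the socket. I continue down.

Request:
send_rows(targets=[[[0, 0, -0.1, 0, 0, 0, 0.5], [0, 0, -0.1, 0, 0, 0, 0.5], [0, 0, -0.1, 0, 0, 0, 0.5], [0, 0, 0, 0, 0, 0, 0.5], [0, 0, 0, 0, 0, 0, 0.5]]])

```text
clock: 38.83
position: [0.6799, 0.0496, 0.2442]
ee_rot: [-0.0, -0.068, 0.998, 0.0]
force: [0.4, -0.2, -0.8]
width: 0.0432
grasp_force: 61.7
```

Request:
send_rows(targets=[[[0, 0, -0.05, 0, 0, 0, 0.5], [0, 0, -0.03, 0, 0, 0, 0.5], [0, 0, 0, 0, 0, 0, 0.5], [0, 0, 0, 0, 0, 0, 0.5]]])

```text
clock: 39.17
position: [0.6801, 0.0496, 0.2424]
ee_rot: [0.0, -0.068, 0.998, -0.0]
force: [1.0, -0.0, -0.9]
width: 0.0428
grasp_force: 61.7
```

Request:
send_rows(targets=[[[0, 0, -0.04, 0, 0, 0, 0.5], [0, 0, 0, 0, 0, 0, 0.5], [0, 0, 0, 0, 0, 0, 0.5], [0, 0, 0, 0, 0, 0, -0.2], [0, 0, 0, 0, 0, 0, -0.4], [0, 0, 0, 0, 0, 0, -0.4]]])

```text
clock: 39.67
position: [0.6801, 0.0496, 0.2412]
ee_rot: [0.0, -0.068, 0.998, -0.0]
force: [0.4, 0.2, -0.2]
width: 0.0602
grasp_force: 0.0
```

Request:
send_rows(targets=[[[0, 0, 0.5, 0, 0, 0, -0.4], [0, 0, 1, 0, 0, 0, -0.4], [0, 0, 1, 0, 0, 0, -0.4], [-0.3, 0, 1, 0, 0, 0, -0.4], [-1, 0, 0.5, 0, 0, 0, -0.4], [-1, 0, 0, 0, 0, 0, -0.4], [-1, 0, 0, 0, 0, 0, -0.4], [0, 0, 0, 0, 0, 0, -0.4], [0, 0, 0, 0, 0, 0, -0.4], [0, 0, 0, 0, 0, 0, -0.4]]])

```text
clock: 40.5
position: [0.5816, 0.0495, 0.3626]
ee_rot: [0.001, -0.068, 0.998, -0.0]
force: [-0.5, -0.2, 0.2]
width: 0.0597
grasp_force: 0.0
```

```bash
python3 - <<'E'
from h import *
snapshot("wrist");c,im=shot("wrist","w20");st();O=np.array([.5661,.0340])
def w2h(u,z): return ((plane(c,u,z)[0,:2]-O)@Rh*1000).round(1)
H=lambda x,y,z: proj(c,np.r_[Rh@[x/1e3,y/1e3]+O,z])[0].round(1).tolist()
g=cv2.GaussianBlur(im,(3,3),0).max(2);hs=cv2.cvtColor(im,cv2.COLOR_BGR2HSV)
n,l,s,ct=cv2.connectedComponentsWithStats((g<45).astype(np.uint8))
for i in range(1,n):
    if 60<s[i][4]<900 and 200<ct[i][0]<440: print("dark",ct[i].round(1),s[i][2:5],"z.065",w2h(ct[i],.065),"z.117",w2h(ct[i],.117))
print("cut top home exp",[H(115+x,y,.099) for x,y in((-15,-22),(-15,22),(15,22),(15,-22))],"base front",H(100,0,.065))
p=np.array([H(115+x,y,.099) for x,y in((-15,-22),(15,22))]);x0,y0=p.min(0).astype(int)-25;x1,y1=p.max(0).astype(int)+25
xc=int(p.mean(0)[0]);yc=int(p.mean(0)[1])
print("col",xc,y0,g[y0:y1,xc].tolist(),"S",hs[y0:y1,xc,1].tolist());print("row",yc,x0,g[yc,x0:x1].tolist())
print("clear bar face exp row: fwd",H(-50,0,.065)," bar front",H(-58,0,.065),"parked",H(-68,0,.065),"knob0",H(-125,0,.117))
u=int(H(-50,-40,.065)[0]);r=int(H(-68,-40,.065)[1]);print("barcol",u,r-25,g[max(0,r-25):r+50,u].tolist())
E
```

```text
t40.60 pos [0.5822 0.0494 0.362 ] zaxis [ 0.002 -0.    -1.   ] yawY 1.7068 F [0.5 0.  0.4] w 0.0599 gf 0.0
dark [302.8  15.1] [ 29  33 786] z.065 [-134.    -1.1] z.117 [-120.8    1.8]
dark [321.2 148.4] [ 15  14 152] z.065 [-25.8  14.1] z.117 [-33.7  14.1]
dark [353.5 149.4] [ 14  14 166] z.065 [-24.8  44.6] z.117 [-33.   38.6]
dark [260.  151.5] [ 14  14 153] z.065 [-22.9 -43.8] z.117 [-31.4 -32.5]
dark [292.3 177.9] [ 13  12 116] z.065 [  2.9 -14.1] z.117 [-10.7  -8.7]
dark [323.5 178.3] [ 12  12 115] z.065 [ 3.2 16.4] z.117 [-10.4  15.9]
dark [351.2 205.2] [ 14  13 138] z.065 [31.2 44.4] z.117 [12.1 38.4]
dark [292. 207.] [ 13  13 138] z.065 [ 33.2 -15.4] z.117 [13.8 -9.7]
dark [264.6 207.5] [ 14  12 127] z.065 [ 33.8 -43.2] z.117 [ 14.2 -32. ]
dark [269.5 233.3] [ 14  12 124] z.065 [ 62.6 -39.9] z.117 [ 37.4 -29.4]
dark [296.2 233.4] [ 13  12 123] z.065 [ 62.6 -12. ] z.117 [37.4 -6.9]
dark [323.1 233.4] [ 13  12 124] z.065 [62.6 16.2] z.117 [37.4 15.7]
dark [349.7 233.2] [ 13  12 119] z.065 [62.3 43.9] z.117 [37.2 38. ]
dark [309.1 264.9] [ 45  14 161] z.065 [100.6   1. ] z.117 [
[... 1013 characters left out ...]
6, 125, 125, 125, 126, 126, 126, 125, 125, 126, 126, 127, 119, 110, 116, 126, 128, 128, 117, 101, 128, 195, 224, 221, 220, 220, 220, 221, 222, 222, 222, 221, 221, 220, 221, 221, 222, 223, 223, 223, 223, 222, 222, 222]
clear bar face exp row: fwd [305.9, 121.8]  bar front [305.7, 112.6] parked [305.5, 100.9] knob0 [299.8, 7.6]
barcol 262 75 [131, 132, 132, 132, 133, 134, 133, 126, 117, 117, 122, 123, 123, 123, 122, 122, 122, 123, 123, 123, 123, 122, 122, 122, 123, 124, 124, 124, 123, 123, 123, 123, 123, 122, 123, 123, 117, 105, 97, 98, 101, 99, 97, 95, 95, 96, 102, 113, 121, 122, 122, 122, 122, 121, 121, 121, 121, 122, 122, 121, 116, 109, 108, 113, 118, 119, 119, 116, 100, 64, 25, 9, 8, 8, 8]
```

Final check:
- **Blocks:** all bores sit at deck height and on their planned spacing, so the blocks are flat.
- **Bar:** it shows at rows 111–122, against 113–122 expected when fully forward.
- **Cut-out:** its base seam is at row 264, against 264.5 expected when home.

The gripper is clear, so I hand in.

```bash
python3 -c "
from workcell import *
print(close_job())"
```

```text
the job is handed in; nothing more can be done
None
```

The job is handed in, but the hand-in returned no verdict: the four blocks present (L, T, V, I) lie flat in the well, the bar is out of its notch and forward, and the cut-out is plugged home, all by my last camera check at 40.6 s, with no glassware touched.

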